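# Pack the revolving book stand in a pinwheel

### The job

First turn the empty revolving stand by its post handle anticlockwise (seen from above) to its stop, so that it cannot swing while you load it, and leave it there. Then put the four brown cartons on its slab as one interlocking pinwheel layer, one carton in each inlaid outline, lying flat with the lid up; two of them come from the sloped book rest. Set them down gently rather than dropping them, and leave the book, pen pot, mug, paperweight and stapler where they are.

Things in the scene. Friction and masses are not known exactly. Their poses are not given: they have to be found in the camera images.
- stand (a joint): turn of the revolving stand about its upright axis, rad, growing anticlockwise from above. It runs from 0 to a hard stop at 1.571 (a quarter turn); it starts somewhere between 0.1 and 0.55, has friction (about 0.25 N m, so it stays where it is left) and no spring
- slab: the stand's square plywood slab, 180 x 180 mm, 16 mm thick, on a fixed round foot (radius 75 mm); origin on the turning axis at table height, the slab's top face at z = 36 mm; its axes (x, y along its sides) turn with the stand. Thin dark lines, flush with the top, outline four bays of 122 x 46 mm in a pinwheel round an empty core of 80 x 80 mm
- handle (a point): the stand's handle: point on the axis of an upright steel post, 18 mm in diameter, 140 mm from the turning axis on the slab's +y side, on a tab 36 mm wide. The post's top is 87 mm above the table, the tab's top 32 mm; this point is at 70 mm; at the stop it points roughly to the robot
- bay0 (a point): centre of bay 0 on the slab's top face; slab coordinates (-24, +62) mm; a carton lies here with its long side along the slab's x; the point's axes are the slab's
- bay1 (a point): centre of bay 1, slab coordinates (-62, -24) mm; long side along the slab's y
- bay2 (a point): centre of bay 2, slab coordinates (+24, -62) mm; long side along the slab's x
- bay3 (a point): centre of bay 3, slab coordinates (+62, +24) mm; long side along the slab's y
- carton_a: a plain brown cardboard carton with a lid seam round it, 120 (its x) x 44 (its y) x 60 mm high (its z), 0.2 to 0.45 kg, all four alike; origin at the centre of its underside. At the start it lies on the sloped book rest, so its z axis leans 30 degrees from vertical, its x axis runs up the slope and its y axis is level; its lower end touches the rest's ledge. It is on the rest's +y half
- carton_b: a plain brown cardboard carton with a lid seam round it, 120 (its x) x 44 (its y) x 60 mm high (its z), 0.2 to 0.45 kg, all four alike; origin at the centre of its underside. At the start it lies on the sloped book rest, so its z axis leans 30 degrees from vertical, its x axis runs up the slope and its y axis is level; its lower end touches the rest's ledge. It is on the -y half, nearer the stand
- carton_c: a plain brown cardboard carton with a lid seam round it, 120 (its x) x 44 (its y) x 60 mm high (its z), 0.2 to 0.45 kg, all four alike; origin at the centre of its underside. At the start it lies level, lid up, somewhere on the table, at any of three spots.
- carton_d: a plain brown cardboard carton with a lid seam round it, 120 (its x) x 44 (its y) x 60 mm high (its z), 0.2 to 0.45 kg, all four alike; origin at the centre of its underside. At the start it lies level, lid up, somewhere on the table, at any of three spots.
- book_rest: the fixed white-painted book rest (lectern), 240 mm wide (its y), about 150 mm deep (its x); origin on the table under its middle. Its board slopes up by 30 degrees towards its own +x, from 30 mm above the table at the ledge (60 mm on the -x side of the origin) to 106 mm at the top edge; the ledge stands 14 mm proud of the board
- flat_book: bystander: a grey clothbound book lying flat, 115 (x) x 80 (y) x 28 mm; origin at the centre of its underside; at one of the three spots shared with cartons c and d
- pen_pot: bystander: black pen pot, 64 mm in diameter and 95 mm high with pens up to 135 mm; origin at the centre of its underside
- mug: bystander: white mug, 76 mm in diameter, 85 mm high, handle at its +y; origin at the centre of its underside
- paperweight: bystander: round marble paperweight, 68 mm in diameter, 42 mm high; origin at the centre of its underside
- stapler: bystander: stapler, 125 mm long (its x), 34 mm wide, about 52 mm high; origin at the centre of its underside
Things that resemble listed ones, but are neither listed nor needed, are in the scene too. What is shaped like the carton_a but yellow is not meant.

How it is judged (in metres and radians):
On the way:
1. the empty stand is turned to its stop (joint above 1.5 rad), with no carton on it yet (value of joint stand above 1.5 rad and horizontal distance between each of carton_a, carton_b, carton_c, carton_d and slab above 0.12 m), for 0.2 s.
At the end, for the whole second after the job is handed in: The stand is at its stop (joint above 1.5 rad); every bay holds a carton, its centre within 9 mm of the bay's centre and its long side within 0.12 rad of the bay's; all four cartons lie flat on the slab, lid up (tilt under 0.06 rad, underside within -4 and +5 mm of the slab's top face) and at rest (value of joint stand above 1.5 rad and ((horizontal distance between carton_a and bay0 below 0.009 m and angle between the x axis of carton_a and the x axis of slab, either way round below 0.12 rad) or (horizontal distance between carton_b and bay0 below 0.009 m and angle between the x axis of carton_b and the x axis of slab, either way round below 0.12 rad) or (horizontal distance between carton_c and bay0 below 0.009 m and angle between the x axis of carton_c and the x axis of slab, either way round below 0.12 rad) or (horizontal distance between carton_d and bay0 below 0.009 m and angle between the x axis of carton_d and the x axis of slab, either way round below 0.12 rad)) and ((horizontal distance between carton_a and bay1 below 0.009 m and angle between the x axis of carton_a and the y axis of slab, either way round below 0.12 rad) or (horizontal distance between carton_b and bay1 below 0.009 m and angle between the x axis of carton_b and the y axis of slab, either way round below 0.12 rad) or (horizontal distance between carton_c and bay1 below 0.009 m and angle between the x axis of carton_c and the y axis of slab, either way round below 0.12 rad) or (horizontal distance between carton_d and bay1 below 0.009 m and angle between the x axis of carton_d and the y axis of slab, either way round below 0.12 rad)) and ((horizontal distance between carton_a and bay2 below 0.009 m and angle between the x axis of carton_a and the x axis of slab, either way round below 0.12 rad) or (horizontal distance between carton_b and bay2 below 0.009 m and angle between the x axis of carton_b and the x axis of slab, either way round below 0.12 rad) or (horizontal distance between carton_c and bay2 below 0.009 m and angle between the x axis of carton_c and the x axis of slab, either way round below 0.12 rad) or (horizontal distance between carton_d and bay2 below 0.009 m and angle between the x axis of carton_d and the x axis of slab, either way round below 0.12 rad)) and ((horizontal distance between carton_a and bay3 below 0.009 m and angle between the x axis of carton_a and the y axis of slab, either way round below 0.12 rad) or (horizontal distance between carton_b and bay3 below 0.009 m and angle between the x axis of carton_b and the y axis of slab, either way round below 0.12 rad) or (horizontal distance between carton_c and bay3 below 0.009 m and angle between the x axis of carton_c and the y axis of slab, either way round below 0.12 rad) or (horizontal distance between carton_d and bay3 below 0.009 m and angle between the x axis of carton_d and the y axis of slab, either way round below 0.12 rad)) and angle between each of carton_a, carton_b, carton_c, carton_d's own z axis and vertical below 0.06 rad and z of carton_a in the frame of slab between 0.032 and 0.041 m and linear speed of each of carton_a, carton_b, carton_c, carton_d below 0.02 m/s and z of carton_b in the frame of slab between 0.032 and 0.041 m and z of carton_c in the frame of slab between 0.032 and 0.041 m and z of carton_d in the frame of slab between 0.032 and 0.041 m); the robot touches nothing.
It fails at once if the book, pen pot, mug, paperweight or stapler is moved by more than 25 mm (distance of any of flat_book, pen_pot, mug, paperweight, stapler from where it was at the start of the episode above 0.025 m).
It fails at once if a carton is dropped (it moves faster than 0.5 m/s, a fall of about 13 mm, while the fingers do not hold it) ((linear speed of carton_a above 0.5 m/s and contact force between carton_a and the fingers below 0.05 N) or (linear speed of carton_b above 0.5 m/s and contact force between carton_b and the fingers below 0.05 N) or (linear speed of carton_c above 0.5 m/s and contact force between carton_c and the fingers below 0.05 N) or (linear speed of carton_d above 0.5 m/s and contact force between carton_d and the fingers below 0.05 N)).
It also fails if it takes over 72 s, if anything falls off the work surface, if the arm or the gripper's body presses on something with over 40 N, if the wrist force passes 120 N, or if a joint passes its speed limit or range.

### The arm

A 6-joint arm with a two-finger parallel gripper is mounted at the origin on the work surface. World frame = base frame: x ahead of the robot, y to its left, z up, the work surface at z = 0. Lengths are in mm, angles in rad, forces in N, time in s.
With the tool pointing down it reaches from about 350 to 850 mm from the base axis. Payload 8.1 kg.
Tool frame: the origin (TCP) lies between the finger pads; the fingertips stand bot.finger_overhang ahead of it and the grasp point (between the pads) lies 5 mm behind it (bot.finger_overhang is the distance from the TCP to the fingertips, in mm); z points along the fingers, y is the line along which they close (so a half turn about z gives the same grasp; the last joint's range is limited). The gripper opens to 93 mm and grips with 3 to 60 N. Pads are 15 mm wide; open, the fingers measure 128 mm over their backs; the gripper's body (75 mm by 188 mm) begins 65 mm behind the grasp point.
Start: joints at [-1.252, 0.13, 1.488, -0, 1.523, -0.085], TCP at [235.769, -551.741, 232.635] pointing down, gripper open.
Joint ranges: [-2.96, 2.96], [-0.89, 2.26], [0.02, 2.5], [-1.34, 4.48], [0, 2.73], [-2.66, 2.66]. Speed limits (rad/s): [2.39, 2.39, 2.79, 3.14, 3.14, 3.14].

### API

Orientations are given as [roll, pitch, yaw] about the fixed x, y, z axes, in that order (R = Rz(yaw) Ry(pitch) Rx(roll)).
In Python, from station import telemetry, eyes, bot gives the robot as it stands.
- The arm moves only by the tool move_arm, never from a script. Its argument "moves" is one flat list of numbers, 4 for each row, row after row: the shift along the tool's x, y, z normalised to -1 to 1, where 1 is 250 mm, then the turn about the tool's z normalised to -1 to 1, where 1 is 120 degrees. A call has 1 to 10 rows; each row is the pose to reach, as a shift and turn from the pose commanded when the call began, along the tool's axes at that moment; what a row does not reach only later rows make up. A row lasts 1/12 s, in which the tool goes at most 41.7 mm and 7.16 degrees, less where a joint would pass 70% of its speed; a pose out of reach is approached as far as the arm can. A call with a number of a shift or a turn outside -1 to 1 is refused whole. A call with a gripper value outside its range is refused whole. "hand" is the closure, from -1 (fully open) to 1 (shut), set as the call begins (left out, the last holds). The fingers move at their own pace and stop on an object; "grip_force" is the grip in N (left out, the last holds). Time passes only in rows, so rows that repeat a pose let the fingers close. It gives the time, the measured TCP pose, the force, the opening and the grip force at its end, in the units of the state.
- telemetry.observe(): the state, without advancing time (a new reading comes with each control period).
- eyes.camera(name): name is "side" or "top"; returns the picture (384x512x3 uint8, red, green, blue); there is no depth.
- eyes.camera_model(name): a dict with "K" (3x3 intrinsics, pixels), "rvec" (rotation vector, rad) and "tvec" (3), from world to camera coordinates, as OpenCV has them. Camera axes: x right, y down, z forward; pixel columns grow to the right and rows downward; lengths in mm; the calibration is good to about 2 mm. A picture is of the moment at which its call begins. camera_model takes no time and is no camera call.
- bot.finish_job(): hands the job in; it is judged then, once.
The state is a dict: "clock": time; "q": joint angles; "qd": joint speeds; "effort": joint torques, N m; "position": TCP position; "tool_rot": TCP orientation; "contact_force": force on the tool from outside, world axes, zero at the start; "torque": the same for the moment, N m; "gripper_width": finger opening in mm; "grasp_force": force on a finger pad.
Only numpy, scipy, OpenCV 4.12 (cv2) and the standard library are available. Lean on these libraries where they do the work, as an engineer would, in place of code of your own. Each camera call takes 0.05 s, during which the arm holds its last target. There are 200 camera calls.

## Working session

There is one attempt and no reset: what is moved stays moved. The work goes in short steps, Python scripts to look and compute and a tool call to move; the robot and the scene stay as the last step left them, time stands still between calls to the robot, and variables do not carry over. Pictures are saved under pics/ and viewed, at most 10 in all, crops included, and the job is handed in when it is done.

Besides the shell and the picture viewer there is one more tool, called by a JSON object that holds its "api" and its "payload", one argument or row to a line. move_arm: Moves the arm, as the interface text tells. Scaled input: -1 to 1 covers 250 mm each way for a shift and 120 degrees each way for a turn. Its arguments: {"type":"object","properties":{"moves":{"type":"array","items":{"type":"number"}},"hand":{"type":"number"},"grip_force":{"type":"number"}},"required":["moves"]}

```bash
ls; mkdir -p pics
python3 - <<'E'
from station import telemetry, eyes, bot
import cv2
print(telemetry.observe(), bot.finger_overhang)
for n in("top","side"):
    im=eyes.camera(n); cv2.imwrite(f"pics/{n}0.png",im[:,:,::-1]); print(n,eyes.camera_model(n))
E
```

```text
pics
{'clock': 0.0, 'q': array([-1.25243958e+00,  1.31148829e-01,  1.48924081e+00,  1.18530194e-05,
        1.52298450e+00, -8.54020402e-02]), 'qd': array([-0.00029684,  0.00126763,  0.00132827, -0.00021319, -0.00033605,
        0.00173783]), 'effort': array([-5.76424791e-04, -5.59830809e+01, -4.91771221e+01,  7.68589578e-02,
        3.55594454e-02, -1.43476900e-04]), 'position': array([ 235.58587251, -551.24648785,  231.61590885]), 'tool_rot': array([-3.13981867e+00, -1.63752883e-04,  4.03758067e-01]), 'contact_force': array([ 0.04336286, -0.92572901,  0.53438787]), 'torque': array([ 0.04049188,  0.00227531, -0.03888571]), 'grasp_force': 0.0, 'gripper_width': 92.88124603230438} 14.0
top {'K': array([[354.11080248,   0.        , 258.52768447],
       [  0.        , 354.11080248, 192.40194852],
       [  0.        ,   0.        ,   1.        ]]), 'rvec': array([ 2.15774411, -2.1547075 ,  0.13217942]), 'tvec': array([  -6.54617573,  508.43453136, 1077.14976857])}
side {'K': array([[435.13039142,   0.        , 251.53866224],
       [  0.        , 435.13039142, 187.05096118],
       [  0.        ,   0.        ,   1.        ]]), 'rvec': array([ 0.96201482, -2.53097564,  0.97988128]), 'tvec': array([ 373.88112171,  296.78828954, 1235.17488929])}
```

View pics/top0.png

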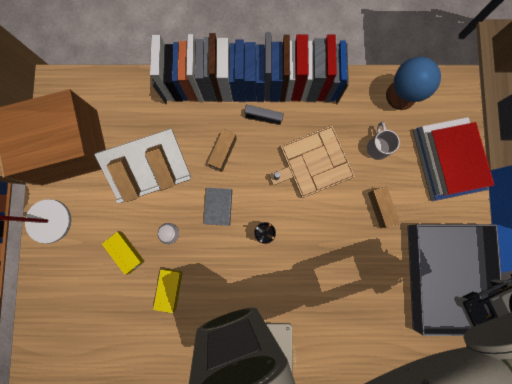

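View pics/side0.png

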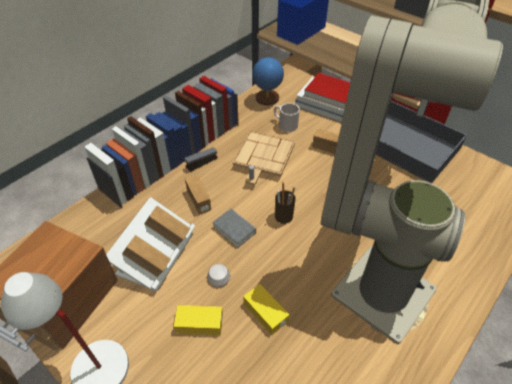

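The top view shows the stand at about (316,161) with its post at (276,176). The rest cartons are at (124,178) and (160,165), the table cartons at (222,151) and (383,207), and the book at (218,207). In the side view the stand is at (265,153), the rest cartons at (150,245), and one carton at (198,194). The other carton is partly hidden at (330,143). I'll enlarge both for detail.

```bash
cat > h.py <<'E'
import numpy as np, cv2
from station import telemetry, eyes, bot
def cam(n):
    m=eyes.camera_model(n); R=cv2.Rodrigues(np.array(m["rvec"]))[0]; return m["K"],R,np.array(m["tvec"])
def ray(n,uv):
    K,R,t=cam(n); d=R.T@np.linalg.solve(K,[*uv,1.]); return -R.T@t,d/np.linalg.norm(d)
def onz(n,uv,z):
    c,d=ray(n,uv); return c+d*(z-c[2])/d[2]
def tri(uvt,uvs):
    P=[];
    for n in("top","side"):
        K,R,t=cam(n); P.append(K@np.c_[R,t])
    X=cv2.triangulatePoints(P[0],P[1],np.array(uvt,float).reshape(2,1),np.array(uvs,float).reshape(2,1)).ravel(); return X[:3]/X[3]
def proj(n,p):
    m=eyes.camera_model(n); return cv2.projectPoints(np.array(p,float).reshape(-1,3),m["rvec"],m["tvec"],m["K"],None)[0].reshape(-1,2)
E
python3 - <<'E'
import cv2,numpy as np
t=cv2.imread("pics/top0.png"); s=cv2.imread("pics/side0.png")
a=cv2.resize(t[110:235,90:410],None,fx=2.5,fy=2.5,interpolation=cv2.INTER_CUBIC)
cv2.imwrite("pics/tc.png",a)
b=cv2.resize(s[120:300,100:350],None,fx=3.2,fy=3.2,interpolation=cv2.INTER_CUBIC)
cv2.imwrite("pics/sc.png",b)
for p in [(124,178),(160,165),(222,151),(383,207),(391,205),(300,250),(60,250),(330,165),(218,175),(228,155)]: print(p,t[p[1],p[0]],cv2.cvtColor(t,cv2.COLOR_BGR2HSV)[p[1],p[0]])
E
```

```text
(124, 178) [ 72 113 151] [ 16 133 151]
(160, 165) [ 71 111 148] [ 16 133 148]
(222, 151) [ 74 115 154] [ 15 132 154]
(383, 207) [ 78 120 161] [ 15 131 161]
(391, 205) [ 76 120 160] [ 16 134 160]
(300, 250) [ 82 119 155] [ 15 120 155]
(60, 250) [ 85 124 162] [ 15 121 162]
(330, 165) [118 160 200] [ 15 105 200]
(218, 175) [ 90 132 172] [ 15 122 172]
(228, 155) [36 55 74] [ 15 131  74]
```

View pics/tc.png

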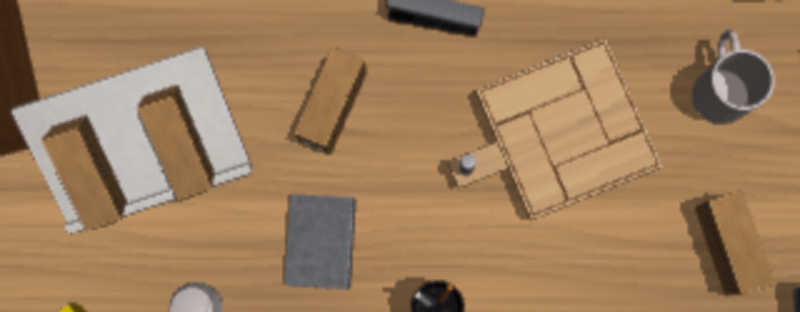

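View pics/sc.png

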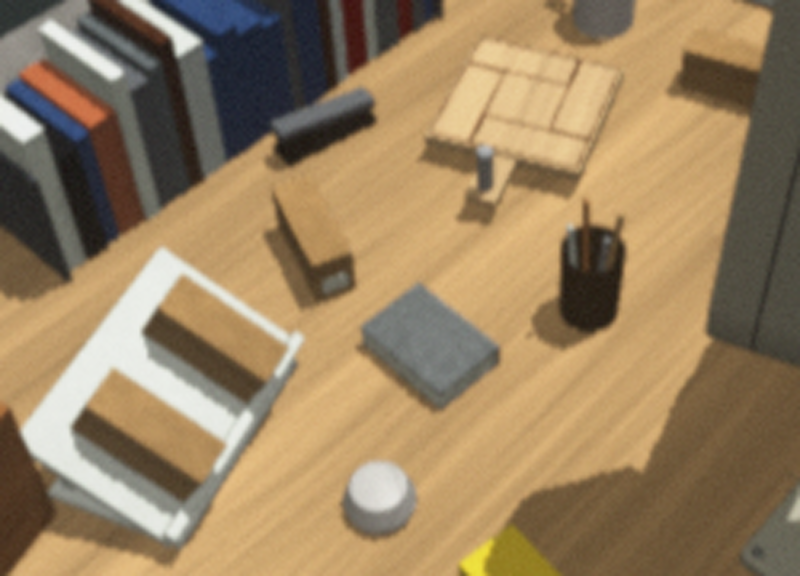

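The crops show the carton tops, the slab outlines and the post clearly. The cartons differ from the table by their blue/red ratio, at 0.48 against 0.53. I'll mask on that, fit rectangles, and cross-check the heights across the two views.

```bash
cat > seg.py <<'E'
from h import *
def topfaces(n,im,vmin,lo=.505):
    f=cv2.GaussianBlur(im.astype(np.float32),(0,0),1.0); r=f[...,2]/f[...,0]; h=f[...,1]/f[...,0]
    m=((r<lo)&(r>.42)&(h>.68)&(f[...,0]>vmin)).astype(np.uint8)
    m=cv2.morphologyEx(m,cv2.MORPH_OPEN,np.ones((3,3)))
    N,l,st,c=cv2.connectedComponentsWithStats(m,connectivity=4); out=[]
    for i in range(1,N):
        if 150<st[i,4]<1500:
            ct=max(cv2.findContours((l==i).astype(np.uint8),0,2)[0],key=cv2.contourArea)
            out.append((c[i],st[i,4],cv2.minAreaRect(ct)))
    return out
def axis(n,rect,z):
    """box corners of image rect cast on plane z -> centre, long-side dir(deg), sizes"""
    P=np.array([onz(n,p,z)[:2] for p in cv2.boxPoints(rect)])
    e=[(P[1]-P[0]+P[2]-P[3])/2,(P[2]-P[1]+P[3]-P[0])/2]; L=[np.linalg.norm(v) for v in e]
    a=e[int(np.argmax(L))]; return P.mean(0),np.degrees(np.arctan2(a[1],a[0]))%180,sorted(L)
E
python3 - <<'E'
from seg import *
T=cv2.imread("pics/top0.png")[...,::-1]; S=cv2.imread("pics/side0.png")[...,::-1]
np.set_printoptions(precision=1,suppress=True)
for n,im in(("top",T),("side",S)):
    for c,a,r in topfaces(n,im,115):
        x,y=c
        if n=="top" and not(95<x<410 and 110<y<235): continue
        if n=="side" and not(100<x<345 and 120<y<300): continue
        print(n,c,a,np.array(r[0]),np.array(r[1]),r[2]); print("   z60:",*axis(n,r,60))
# handpicked crop corners -> pixels
t=lambda u,v:(90+u/2.5,110+v/2.5); s=lambda u,v:(100+u/3.2-.3,120+v/3.2-.3)
sl_t=[t(477,91),t(606,40),t(660,165),t(532,217)]   # left-up, far, right, near
sl_s=[s(427,140),s(484,38),s(622,72),s(578,165)]
for a,b in zip(sl_t,sl_s): print("slab",tri(a,b),onz("top",a,36))
print("post top",tri(t(467,158),s(486,150)),onz("top",t(467,158),87))
for k,a,b in [("a far-l",t(80,118),s(115,372)),("a far-r? ",t(45,135),s(75,415)),("a near",t(122,212),s(228,445)),("a near l",t(88,230),s(190,490)),("b far",t(178,86),s(187,280)),("b farl",t(140,103),s(148,320)),("b near",t(212,183),s(288,345)),("c1",t(338,48),s(276,185)),("c2",t(366,68),s(304,175)),("c3",t(328,152),s(353,248)),("c4",t(296,140),s(317,265))]: print(k,tri(a,b))
E
```

```text
top [221.  148.1] 539 [220.8 148.1] [14.7 37.7] 23.962491989135742
   z60: [643.6 111.2] 157.25406858015646 [np.float64(46.06468783191855), np.float64(118.51487744213112)]
top [160.1 168.4] 518 [160.1 168.4] [40.8 13. ] 66.80140686035156
   z60: [579.2 297.3] 24.615364145427634 [np.float64(39.62682084751984), np.float64(129.1138051480274)]
top [122.8 180.9] 512 [122.8 181.1] [41. 13.] 64.98310089111328
   z60: [539.8 410.4] 27.066719218809936 [np.float64(39.18621703579111), np.float64(129.39084348855724)]
top [386.4 206.4] 554 [386.4 206.3] [40.2 14.3] 70.97439575195312
   z60: [ 463.3 -393.8] 16.723339183083908 [np.float64(43.90220478249886), np.float64(120.56991065159086)]
side [196.3 190.2] 281 [196.3 189.9] [27.  11.8] 60.945396423339844
   z60: [638.7 116.5] 158.16554480360594 [np.float64(40.14040264707523), np.float64(116.12777472238244)]
slab [657.6 -77.1  24.8] [655.  -76.2  36. ]
slab [ 722.1 -243.3   31. ] [ 721.8 -241.4   36. ]
slab [ 561.6 -306.8   28.9] [ 560.1 -305.1   36. ]
slab [ 493.9 -142.    45.8] [ 494.3 -143.7   36. ]
post top [557.6 -61.9  86.7] [559.5 -60.6  87. ]
a far-l [594.3 387.  125.5]
a far-r?  [582.4 434.1 119.5]
a near [492.9 352.9  73. ]
a near l [479.5 400.6  68.2]
b far [632.9 275.3 120.2]
b farl [620.7 325.5 115.4]
b near [529.  245.1  79.5]
c1 [705.7  99.6  57. ]
c2 [686.7  69.2  59.6]
c3 [574.8 111.3  65.3]
c4 [588.5 149.9  62.8]
```

```bash
cat > plan.py <<'E'
"""plan waypoints [x,y,z,yaw_deg(,mm per row, deg per row)] -> printed move lists; cmd.json keeps the commanded pose"""
import json,sys,numpy as np,os
def load(): return json.load(open("cmd.json")) if os.path.exists("cmd.json") else [235.769,-551.741,232.635,np.degrees(.4037)]
def plan(wps,settle=1):
    cur=np.array(load(),float); rows=[]
    p=cur.copy()
    for w in wps:
        t=np.array(w[:4],float); v=w[4] if len(w)>4 else 36; av=w[5] if len(w)>5 else 6.5
        n=max(1,int(np.ceil(max(np.linalg.norm(t[:3]-p[:3])/v,abs(t[3]-p[3])/av))))
        rows+=[p+(t-p)*k/n for k in range(1,n+1)]; p=t
    rows+=[p]*settle
    i=0
    while i<len(rows):
        j=i; out=[]; y=np.radians(cur[3]); ex=np.array([np.cos(y),np.sin(y),0]); ey=np.array([np.sin(y),-np.cos(y),0])
        while j<len(rows) and j-i<10:
            d=rows[j]-cur; r=np.array([d[:3]@ex/250,d[:3]@ey/250,-d[2]/250,-d[3]/120])
            if abs(r).max()>1: break
            out.append(np.round(r,3)+0.); j+=1
        print("CALL",[float(v) for r in out for v in r])
        r=out[-1]; cur=cur+np.array([*(250*(r[0]*ex+r[1]*ey))[:2],-250*r[2],-120*r[3]]); i=j
    print("cmd",cur.round(2),"n",len(rows)); json.dump(list(cur),open("cmd.json","w"))
E
python3 - <<'E'
from plan import *
plan([[558.5,-61,200,111]],settle=2)
E
```

```text
CALL [0.115, -0.076, 0.008, -0.043, 0.23, -0.153, 0.015, -0.086, 0.346, -0.229, 0.023, -0.129, 0.461, -0.305, 0.031, -0.172, 0.576, -0.382, 0.038, -0.215, 0.691, -0.458, 0.046, -0.258, 0.806, -0.534, 0.054, -0.302, 0.922, -0.611, 0.061, -0.345]
CALL [0.136, 0.019, 0.008, -0.043, 0.273, 0.038, 0.016, -0.086, 0.41, 0.057, 0.023, -0.129, 0.547, 0.075, 0.031, -0.172, 0.684, 0.094, 0.039, -0.215, 0.821, 0.113, 0.047, -0.258, 0.958, 0.132, 0.054, -0.301]
CALL [0.099, 0.096, 0.008, -0.043, 0.199, 0.192, 0.016, -0.086, 0.199, 0.192, 0.016, -0.086, 0.199, 0.192, 0.016, -0.086]
cmd [558.5  -60.93 199.88 110.97] n 19
```

{"api": "move_arm", "payload": {
  "moves": [0.115, -0.076, 0.008, -0.043, 0.23, -0.153, 0.015, -0.086, 0.346, -0.229, 0.023, -0.129, 0.461, -0.305, 0.031, -0.172, 0.576, -0.382, 0.038, -0.215, 0.691, -0.458, 0.046, -0.258, 0.806, -0.534, 0.054, -0.302, 0.922, -0.611, 0.061, -0.345]
}}

```text
clock: 0.77
position: [388.1, -319.0, 216.9]
tool_rot: [-3.141, -0.0, 1.131]
contact_force: [0.3, -0.8, -0.5]
gripper_width: 93.0
grasp_force: 0.0
```

{"api": "move_arm", "payload": {
  "moves": [0.136, 0.019, 0.008, -0.043, 0.273, 0.038, 0.016, -0.086, 0.41, 0.057, 0.023, -0.129, 0.547, 0.075, 0.031, -0.172, 0.684, 0.094, 0.039, -0.215, 0.821, 0.113, 0.047, -0.258, 0.958, 0.132, 0.054, -0.301]
}}

```text
clock: 1.35
position: [520.9, -116.9, 203.4]
tool_rot: [-3.141, -0.0, 1.761]
contact_force: [0.1, -0.9, -0.4]
gripper_width: 92.8
grasp_force: 0.0
```

{"api": "move_arm", "payload": {
  "moves": [0.099, 0.096, 0.008, -0.043, 0.199, 0.192, 0.016, -0.086, 0.199, 0.192, 0.016, -0.086, 0.199, 0.192, 0.016, -0.086]
}}

```text
clock: 1.68
position: [558.6, -59.1, 199.0]
tool_rot: [-3.14, -0.001, 1.94]
contact_force: [-0.0, -0.3, 0.5]
gripper_width: 92.9
grasp_force: 0.0
```

Run:
```python
from plan import *
plan([[558.5,-61,60,111]],settle=2)
print("--close"); plan([],settle=6)
c=np.array([608,-191.8])
def arc(a,b,st=4):
    n=int(np.ceil((b-a)/st)); return [[c[0]+139.6*np.cos(np.radians(t)),c[1]+139.6*np.sin(np.radians(t)),60,t] for t in np.linspace(a,b,n+1)[1:]]
print("--arc"); plan(arc(111,166),settle=1)
from seg import *
np.set_printoptions(precision=1,suppress=True)
T=cv2.imread("pics/top0.png")[...,::-1]; S=cv2.imread("pics/side0.png")[...,::-1]
for v in(80,95,105):
  for k,a,r in topfaces("side",S,v,.52):
    if 100<k[0]<345 and 120<k[1]<300: print(v,k,a,np.array(r[0]),np.array(r[1]),r[2])
print("box",proj("top",[[500,485,150],[500,485,190]]))
```

```text
CALL [0.0, 0.0, 0.14, 0.0, 0.0, 0.0, 0.28, 0.0, 0.0, 0.0, 0.42, 0.0, 0.0, 0.0, 0.56, 0.0, 0.0, 0.0, 0.56, 0.0, 0.0, 0.0, 0.56, 0.0]
cmd [558.5  -60.93  59.88 110.97] n 6
--close
CALL [0.0, 0.0, 0.0, 0.0, 0.0, 0.0, 0.0, 0.0, 0.0, 0.0, 0.0, 0.0, 0.0, 0.0, 0.0, 0.0, 0.0, 0.0, 0.0, 0.0, 0.0, 0.0, 0.0, 0.0]
cmd [558.5  -60.93  59.88 110.97] n 6
--arc
CALL [-0.003, -0.041, 0.0, -0.033, -0.007, -0.079, 0.0, -0.066, -0.013, -0.117, 0.0, -0.098, -0.022, -0.154, 0.0, -0.131, -0.034, -0.19, 0.0, -0.164, -0.048, -0.226, 0.0, -0.197, -0.065, -0.261, 0.0, -0.229, -0.083, -0.294, 0.0, -0.262, -0.104, -0.326, 0.0, -0.295, -0.128, -0.356, 0.0, -0.328]
CALL [-0.001, -0.038, 0.0, -0.032, -0.005, -0.076, 0.0, -0.065, -0.011, -0.114, 0.0, -0.098, -0.02, -0.151, 0.0, -0.131, -0.02, -0.151, 0.0, -0.131]
cmd [ 472.51 -157.94   59.88  166.05] n 15
80 [324.9 136.2] 222 [324.9 135.8] [23.2 11.1] 6.709836483001709
80 [196.4 190. ] 427 [196.1 190.7] [30.9 16.5] 63.43495178222656
80 [168.9 223.5] 387 [168.6 223.6] [36.  11.6] 34.69515609741211
80 [148.2 254.1] 437 [148.  253.8] [38.  12.5] 33.690067291259766
80 [321.9 270.9] 157 [321.8 271.7] [13.3 18.6] 7.125016689300537
95 [325.5 135.6] 191 [325.7 135.3] [22.8  9. ] 14.03624439239502
95 [196.4 189.3] 392 [196.3 189.6] [29.4 14.9] 61.69924545288086
95 [168.9 223.5] 387 [168.6 223.6] [36.  11.6] 34.69515609741211
95 [148.2 254.1] 437 [148.  253.8] [38.  12.5] 33.690067291259766
95 [321.9 270.9] 157 [321.8 271.7] [13.3 18.6] 7.125016689300537
105 [325.5 135.5] 185 [325.7 135.2] [22.8  8.9] 13.240518569946289
105 [196.4 188.9] 376 [196.5 189.5] [29.4 14.4] 61.69924545288086
105 [168.9 223.5] 386 [168.7 223.5] [36.  11.3] 34.69515609741211
105 [148.2 254.1] 437 [148.  253.8] [38.  12.5] 33.690067291259766
105 [321.7 270.9] 152 [321.7 271.7] [13.  18.6] 7.125016689300537
box [[ 83.1 189.9]
 [ 75.8 188. ]]
```

{"api": "move_arm", "payload": {
  "moves": [0.0, 0.0, 0.14, 0.0, 0.0, 0.0, 0.28, 0.0, 0.0, 0.0, 0.42, 0.0, 0.0, 0.0, 0.56, 0.0, 0.0, 0.0, 0.56, 0.0, 0.0, 0.0, 0.56, 0.0],
  "hand": -0.3,
  "grip_force": 12
}}

```text
clock: 2.18
position: [555.9, -61.4, 58.0]
tool_rot: [-3.137, -0.003, 1.935]
contact_force: [-0.6, -1.2, 1.3]
gripper_width: 61.1
grasp_force: 0.0
```

{"api": "move_arm", "payload": {
  "moves": [0, 0, 0, 0, 0, 0, 0, 0, 0, 0, 0, 0, 0, 0, 0, 0, 0, 0, 0, 0, 0, 0, 0, 0],
  "hand": 1,
  "grip_force": 12
}}

```text
clock: 2.68
position: [558.9, -61.0, 60.7]
tool_rot: [3.141, 0.001, 1.937]
contact_force: [0.4, 0.6, -0.4]
gripper_width: 25.1
grasp_force: 0.0
```

{"api": "move_arm", "payload": {
  "moves": [0, 0, 0, 0, 0, 0, 0, 0, 0, 0, 0, 0]
}}

```text
clock: 2.93
position: [558.5, -60.9, 60.2]
tool_rot: [3.142, 0.0, 1.937]
contact_force: [-2.2, -0.0, 3.8]
gripper_width: 17.5
grasp_force: 12.0
```

{"api": "move_arm", "payload": {
  "moves": [-0.003, -0.041, 0.0, -0.033, -0.007, -0.079, 0.0, -0.066, -0.013, -0.117, 0.0, -0.098, -0.022, -0.154, 0.0, -0.131, -0.034, -0.19, 0.0, -0.164, -0.048, -0.226, 0.0, -0.197, -0.065, -0.261, 0.0, -0.229, -0.083, -0.294, 0.0, -0.262, -0.104, -0.326, 0.0, -0.295, -0.128, -0.356, 0.0, -0.328]
}}

```text
clock: 3.77
position: [487.1, -122.8, 60.2]
tool_rot: [3.141, 0.001, 2.627]
contact_force: [2.5, 0.4, 0.8]
gripper_width: 17.7
grasp_force: 12.0
```

{"api": "move_arm", "payload": {
  "moves": [-0.001, -0.038, 0.0, -0.032, -0.005, -0.076, 0.0, -0.065, -0.011, -0.114, 0.0, -0.098, -0.02, -0.151, 0.0, -0.131, -0.02, -0.151, 0.0, -0.131]
}}

```text
clock: 4.18
position: [472.8, -159.4, 60.2]
tool_rot: [-3.141, 0.002, 2.901]
contact_force: [1.9, -2.4, 0.9]
gripper_width: 17.9
grasp_force: 12.0
```

```bash
cat > arc.py <<'E'
from plan import *
c=np.array([608,-191.8])
def arc(a,b,st=4):
    n=int(np.ceil((b-a)/st)); return [[c[0]+139.6*np.cos(np.radians(t)),c[1]+139.6*np.sin(np.radians(t)),60,t] for t in np.linspace(a,b,n+1)[1:]]
E
python3 - <<'E'
from arc import *
for a,b in((166,172),(172,177),(177,181)): plan(arc(a,b,2),settle=1)
E
```

```text
CALL [-0.001, -0.02, 0.0, -0.016, -0.002, -0.039, 0.0, -0.033, -0.003, -0.059, 0.0, -0.05, -0.003, -0.059, 0.0, -0.05]
cmd [ 469.68 -172.43   59.88  172.05] n 4
CALL [-0.001, -0.016, 0.0, -0.013, -0.001, -0.032, 0.0, -0.027, -0.002, -0.048, 0.0, -0.041, -0.002, -0.048, 0.0, -0.041]
cmd [ 468.51 -184.39   59.88  176.97] n 4
CALL [-0.001, -0.02, 0.0, -0.017, -0.002, -0.039, 0.0, -0.034, -0.002, -0.039, 0.0, -0.034]
cmd [ 468.5  -194.15   59.88  181.05] n 3
```

{"api": "move_arm", "payload": {
  "moves": [-0.001, -0.02, 0.0, -0.016, -0.002, -0.039, 0.0, -0.033, -0.003, -0.059, 0.0, -0.05, -0.003, -0.059, 0.0, -0.05]
}}

```text
clock: 4.52
position: [470.2, -172.8, 60.2]
tool_rot: [-3.141, 0.001, 3.002]
contact_force: [2.0, -1.7, 1.0]
gripper_width: 18.0
grasp_force: 12.0
```

{"api": "move_arm", "payload": {
  "moves": [-0.001, -0.016, 0.0, -0.013, -0.001, -0.032, 0.0, -0.027, -0.002, -0.048, 0.0, -0.041, -0.002, -0.048, 0.0, -0.041]
}}

```text
clock: 4.85
position: [469.1, -184.5, 60.2]
tool_rot: [-3.141, 0.001, 3.087]
contact_force: [1.6, -2.4, -0.1]
gripper_width: 17.8
grasp_force: 12.0
```

{"api": "move_arm", "payload": {
  "moves": [-0.001, -0.02, 0.0, -0.017, -0.002, -0.039, 0.0, -0.034, -0.002, -0.039, 0.0, -0.034]
}}

```text
clock: 5.1
position: [468.9, -194.4, 60.2]
tool_rot: [-3.141, 0.001, -3.125]
contact_force: [1.4, -2.1, 2.8]
gripper_width: 18.0
grasp_force: 12.0
```

Run:
```python
from arc import *
for a,b in((181,185),(185,188),(188,191),(191,194)): plan(arc(a,b,1.5),settle=2)
```

```text
CALL [0.0, -0.013, 0.0, -0.011, 0.0, -0.026, 0.0, -0.022, -0.001, -0.039, 0.0, -0.033, -0.001, -0.039, 0.0, -0.033, -0.001, -0.039, 0.0, -0.033]
cmd [ 468.93 -203.89   59.88  185.01] n 5
CALL [0.0, -0.015, 0.0, -0.012, -0.001, -0.03, 0.0, -0.025, -0.001, -0.03, 0.0, -0.025, -0.001, -0.03, 0.0, -0.025]
cmd [ 469.83 -211.34   59.88  188.01] n 4
CALL [0.0, -0.014, 0.0, -0.012, -0.001, -0.029, 0.0, -0.025, -0.001, -0.029, 0.0, -0.025, -0.001, -0.029, 0.0, -0.025]
cmd [ 471.09 -218.49   59.88  191.01] n 4
CALL [0.0, -0.014, 0.0, -0.012, 0.0, -0.029, 0.0, -0.025, 0.0, -0.029, 0.0, -0.025, 0.0, -0.029, 0.0, -0.025]
cmd [ 472.47 -225.6    59.88  194.01] n 4
```

{"api": "move_arm", "payload": {
  "moves": [0.0, -0.013, 0.0, -0.011, 0.0, -0.026, 0.0, -0.022, -0.001, -0.039, 0.0, -0.033, -0.001, -0.039, 0.0, -0.033, -0.001, -0.039, 0.0, -0.033]
}}

```text
clock: 5.52
position: [469.4, -203.9, 60.2]
tool_rot: [-3.141, 0.001, -3.057]
contact_force: [2.8, -1.3, 2.2]
gripper_width: 17.8
grasp_force: 12.0
```

{"api": "move_arm", "payload": {
  "moves": [0.0, -0.015, 0.0, -0.012, -0.001, -0.03, 0.0, -0.025, -0.001, -0.03, 0.0, -0.025, -0.001, -0.03, 0.0, -0.025]
}}

```text
clock: 5.85
position: [470.1, -208.7, 60.1]
tool_rot: [3.138, 0.0, -3.004]
contact_force: [1.3, 12.2, 9.7]
gripper_width: 17.8
grasp_force: 12.0
```

Run:
```python
from arc import *
import json
json.dump([469.83,-211.34,59.88,188.01],open("cmd.json","w"))
plan([],settle=7); 
plan([[470,-211,190,188],[463.3,-393.8,190,196.7]],settle=2)
from seg import *
np.set_printoptions(precision=1,suppress=True)
X={k:tri(t,s) for k,t,s in(("b",(160.1,168.4),(168.7,223.5)),("a",(122.8,181.),(148.1,254.)),("c",(220.9,148.1),(196.4,189.3)))}
for k,v in X.items(): print(k,v,"reproj",proj("top",v),proj("side",v))
T=cv2.imread("pics/top0.png")[...,::-1]
for c,a,r in topfaces("top",T,115):
    for k,px in(("b",(160.1,168.4)),("a",(122.8,181.))):
        if np.hypot(*(c-px))<3:
            # sloped plane with tilt: cast box corners on plane through X with normal, iterate yaw
            yaw=np.radians(25)
            for _ in range(6):
                n=np.array([-np.sin(np.pi/6)*np.cos(yaw),-np.sin(np.pi/6)*np.sin(yaw),np.cos(np.pi/6)])
                P=[]
                for p in cv2.boxPoints(r):
                    o,d=ray("top",p); P.append(o+d*((X[k]-o)@n)/(d@n))
                P=np.array(P); e=[(P[1]-P[0]+P[2]-P[3])/2,(P[2]-P[1]+P[3]-P[0])/2]; e.sort(key=np.linalg.norm)
                v=e[1]*np.sign(e[1][0]); yaw=np.arctan2(v[1],v[0])
            print(k,"yaw",np.degrees(yaw),[np.linalg.norm(q) for q in e],P.mean(0),"perp",np.degrees(np.arctan2(e[0][1],e[0][0])))
```

```text
CALL [0.0, 0.0, 0.0, 0.0, 0.0, 0.0, 0.0, 0.0, 0.0, 0.0, 0.0, 0.0, 0.0, 0.0, 0.0, 0.0, 0.0, 0.0, 0.0, 0.0, 0.0, 0.0, 0.0, 0.0, 0.0, 0.0, 0.0, 0.0]
cmd [ 469.83 -211.34   59.88  188.01] n 7
CALL [0.0, 0.0, -0.13, 0.0, 0.0, 0.001, -0.26, 0.0, -0.001, 0.001, -0.39, 0.0, -0.001, 0.001, -0.52, 0.0, 0.021, -0.119, -0.52, -0.012, 0.042, -0.239, -0.52, -0.024, 0.063, -0.359, -0.52, -0.036, 0.085, -0.479, -0.52, -0.048, 0.106, -0.599, -0.52, -0.06, 0.128, -0.719, -0.52, -0.072]
CALL [0.0, 0.0, 0.0, 0.0, 0.0, 0.0, 0.0, 0.0]
cmd [ 463.19 -393.8   189.88  196.65] n 12
b [570.9 285.4 101.6] reproj [[160.1 168.4]] [[168.7 223.5]]
a [532.7 393.6 102.1] reproj [[122.9 181.1]] [[148. 254.]]
c [644.5 111.5  53.2] reproj [[221.  148.2]] [[196.3 189.3]]
b yaw 18.713880959662614 [np.float64(38.46487590944115), np.float64(123.07098382499771)] [569.6 284.9 100.8] perp -66.83652315589025
a yaw 17.898658577113224 [np.float64(38.49632769250802), np.float64(122.67760780850324)] [531.6 393.4 101.4] perp -65.36657716233834
```

{"api": "move_arm", "payload": {
  "moves": [0, 0, 0, 0, 0, 0, 0, 0, 0, 0, 0, 0, 0, 0, 0, 0, 0, 0, 0, 0, 0, 0, 0, 0],
  "hand": -0.2
}}

```text
clock: 6.35
position: [469.6, -211.3, 59.7]
tool_rot: [3.141, -0.0, -3.002]
contact_force: [0.2, 0.5, 0.3]
gripper_width: 52.8
grasp_force: 0.0
```

{"api": "move_arm", "payload": {
  "moves": [0.0, 0.0, -0.13, 0.0, 0.0, 0.001, -0.26, 0.0, -0.001, 0.001, -0.39, 0.0, -0.001, 0.001, -0.52, 0.0, 0.021, -0.119, -0.52, -0.012, 0.042, -0.239, -0.52, -0.024, 0.063, -0.359, -0.52, -0.036, 0.085, -0.479, -0.52, -0.048, 0.106, -0.599, -0.52, -0.06, 0.128, -0.719, -0.52, -0.072],
  "hand": -1
}}

```text
clock: 7.18
position: [462.8, -395.3, 189.7]
tool_rot: [3.142, -0.0, -2.85]
contact_force: [0.5, 0.1, 0.6]
gripper_width: 92.7
grasp_force: 0.0
```

{"api": "move_arm", "payload": {
  "moves": [0, 0, 0, 0, 0, 0, 0, 0]
}}

```text
clock: 7.35
position: [462.4, -395.1, 189.2]
tool_rot: [3.141, -0.001, -2.854]
contact_force: [-0.5, -0.1, -0.4]
gripper_width: 93.2
grasp_force: 0.0
```

Run:
```python
from seg import *
np.set_printoptions(precision=1,suppress=True)
T=eyes.camera("top").copy(); S=eyes.camera("side").copy()
cv2.imwrite("pics/top1.png",T[...,::-1]); cv2.imwrite("pics/side1.png",S[...,::-1])
a=cv2.resize(T[110:250,250:410],None,fx=4,fy=4,interpolation=cv2.INTER_CUBIC); b=cv2.resize(S[120:190,200:360],None,fx=4,fy=4,interpolation=cv2.INTER_CUBIC)
cv2.imwrite("pics/m1.png",np.r_[a[:320],b][...,::-1])
for p in [(95.2,154),(172,129.2)]: print("rest top corner",onz("top",p,106))
for n,im in(("top",T),("side",S)):
    for c,ar,r in topfaces(n,im,100,.515): print(n,c,ar)
    # slab: pale
    f=cv2.GaussianBlur(im.astype(np.float32),(0,0),1); q=f[...,2]/f[...,0]
    m=((q>.555)&(q<.66)&(f[...,0]>150)&(f[...,1]/f[...,0]<.84)).astype(np.uint8); m=cv2.morphologyEx(m,cv2.MORPH_CLOSE,np.ones((5,5))); m=cv2.morphologyEx(m,cv2.MORPH_OPEN,np.ones((9,9)))
    N,l,st,c=cv2.connectedComponentsWithStats(m)
    for i in range(1,N):
        if st[i,4]>800:
            ct=max(cv2.findContours((l==i).astype(np.uint8),0,2)[0],key=cv2.contourArea); r=cv2.minAreaRect(ct)
            print("pale",n,c[i],st[i],r, axis(n,r,36))
```

```text
rest top corner [613.2 478.1 106. ]
rest top corner [689.1 252.8 106. ]
top [221.  147.9] 611
top [160.1 168. ] 580
top [122.9 180.6] 558
pale top [316.1 155.3] [ 287  132   61   54 2439] ((316.9897766113281, 157.42068481445312), (50.6126594543457, 56.30738830566406), 82.64761352539062) (array([ 620.2, -190.3]), np.float64(97.54741563633962), [np.float64(162.62642021527978), np.float64(178.24072969237793)])
side [299.9  63.1] 157
side [196.4 189.7] 356
pale side [489.1 202.6] [ 468  167   44   71 1162] ((490.334716796875, 202.68016052246094), (22.338254928588867, 81.42839050292969), 39.17366027832031) (array([ -99.4, -501.3]), np.float64(86.96723668713975), [np.float64(69.39441145066576), np.float64(377.94723441669305)])
pale side [104.3 221. ] [  68  201   71   36 1299] ((104.96318054199219, 222.53121948242188), (30.415586471557617, 74.40916442871094), 76.26373291015625) (array([769.7, 385.6]), np.float64(59.88234555227773), [np.float64(126.72288391578927), np.float64(221.8765549729579)])
pale side [154.5 313.2] [  84  222  135  162 7108] ((148.23687744140625, 298.5595703125), (115.98809814453125, 174.2116241455078), 10.745857238769531) (array([490.4, 438.1]), np.float64(131.19000534454028), [np.float64(335.1751671298014), np.float64(522.8881622044001)])
pale side [454.2 293.7] [ 426  246   63  108 3307] ((457.9077453613281, 299.15460205078125), (106.0675048828125, 61.62302017211914), 87.1375961303711) (array([-160.6, -104.6]), np.float64(116.38856859738442), [np.float64(170.96177182179736), np.float64(328.7969544305515)])
pale side [378.7 362.7] [ 356  339   44   45 1094] ((378.0882263183594, 363.8529052734375), (24.352798461914062, 55.56553649902344), 30.963754653930664) (array([-95.1, 201.4]), np.float64(92.94686903305335), [np.float64(54.356719733556226), np.float64(147.5612328806013)])
```

View pics/m1.png

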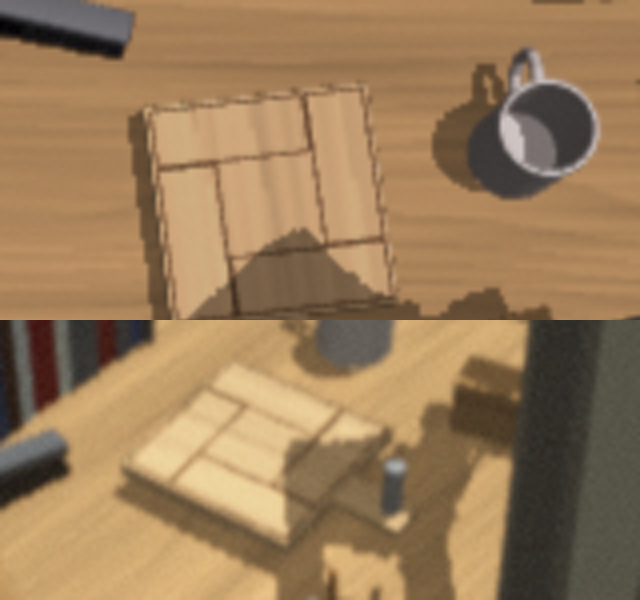

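Run:
```python
from h import *
np.set_printoptions(precision=1,suppress=True)
t=lambda u,v:(250+(u+.5)/4-.5,110+(v+.5)/4-.5); s=lambda u,v:(200+(u+.5)/4-.5,120+(v-320+.5)/4-.5)
TT=[t(148,107),t(368,84),t(397,302)]; SS=[s(125,468),s(235,365),s(388,428),s(290,545)]
A=[onz("top",p,36) for p in TT]; B=[onz("side",p,36) for p in SS]
for x in A:print("top",x)
for x in B:print("side",x)
for a,b in((TT[0],SS[0]),(TT[1],SS[1]),(TT[2],SS[2])): print("tri",tri(a,b))
print("centre",(A[0]+A[2])/2,(B[0]+B[2])/2,(B[1]+B[3])/2)
for p,q in((A[0],A[1]),(A[1],A[2])): v=q-p; print(np.degrees(np.arctan2(v[1],v[0])),np.linalg.norm(v))
for i in range(4): v=B[i]-B[i-1]; print(" s",np.degrees(np.arctan2(v[1],v[0])),np.linalg.norm(v))
from plan import *
plan([[463.3,-393.8,30,196.7]],settle=2)
```

```text
top [687.7 -95.   36. ]
top [ 706.7 -270.4   36. ]
top [ 531.2 -288.2   36. ]
side [679.4 -89.1  36. ]
side [ 698.7 -261.2   36. ]
side [ 535.4 -287.1   36. ]
side [ 507.2 -113.6   36. ]
tri [689.3 -97.   24.5]
tri [ 710.7 -274.3   21.1]
tri [ 532.9 -286.4   37.9]
centre [ 609.4 -191.6   36. ] [ 607.4 -188.1   36. ] [ 603.  -187.4   36. ]
-83.81407364804038 176.44558008483847
-174.2052269391761 176.37851429844636
 s 8.082676710039843 173.8921761892123
 s -83.59652376599523 173.12297921556888
 s -170.97254678440237 165.37675568250967
 s 99.21192143062858 175.80962904936905
CALL [0.0, 0.0, 0.128, 0.0, 0.0, 0.0, 0.256, 0.0, 0.0, 0.0, 0.384, 0.0, 0.0, 0.0, 0.512, 0.0, 0.0, 0.0, 0.64, 0.0, 0.0, 0.0, 0.64, 0.0, 0.0, 0.0, 0.64, 0.0]
cmd [ 463.2 -393.8   29.9  196.7] n 7
```

{"api": "move_arm", "payload": {
  "moves": [0.0, 0.0, 0.128, 0.0, 0.0, 0.0, 0.256, 0.0, 0.0, 0.0, 0.384, 0.0, 0.0, 0.0, 0.512, 0.0, 0.0, 0.0, 0.64, 0.0, 0.0, 0.0, 0.64, 0.0, 0.0, 0.0, 0.64, 0.0]
}}

```text
clock: 8.03
position: [462.1, -391.3, 28.3]
tool_rot: [3.137, -0.002, -2.85]
contact_force: [-0.4, 0.8, 1.1]
gripper_width: 93.1
grasp_force: 0.0
```

{"api": "move_arm", "payload": {
  "moves": [0, 0, 0, 0, 0, 0, 0, 0, 0, 0, 0, 0, 0, 0, 0, 0, 0, 0, 0, 0, 0, 0, 0, 0, 0, 0, 0, 0, 0, 0, 0, 0, 0, 0, 0, 0, 0, 0, 0, 0],
  "hand": 1,
  "grip_force": 25
}}

```text
clock: 8.87
position: [463.2, -394.0, 30.0]
tool_rot: [-3.141, 0.0, -2.851]
contact_force: [-0.5, -1.0, 1.1]
gripper_width: 43.6
grasp_force: 25.0
```

Run:
```python
from plan import *
c=np.array([608.5,-191.5]); y=np.radians(96.5); X=np.array([np.cos(y),np.sin(y)]); Y=np.array([-X[1],X[0]])
for k,(a,b) in enumerate([(-24,62),(-62,-24),(24,-62),(62,24)]): print("bay",k,(c+a*X+b*Y).round(1))
b1=c-62*X-24*Y
plan([[463.3,-393.8,150,196.7,30],[*b1,150,186.5,30]],settle=2)
print("-- down");plan([[*b1,80,186.5,20],[*b1,67.5,186.5,3]],settle=2)
```

```text
bay 0 [ 549.6 -222.4]
bay 1 [ 639.4 -250.4]
bay 2 [ 667.4 -160.6]
bay 3 [ 577.6 -132.6]
CALL [0.0, 0.0, -0.096, 0.0, 0.0, 0.0, -0.192, 0.0, 0.0, 0.0, -0.288, 0.0, 0.0, 0.0, -0.384, 0.0, 0.0, 0.0, -0.48, 0.0, -0.105, 0.043, -0.48, 0.01, -0.21, 0.087, -0.48, 0.021, -0.315, 0.13, -0.48, 0.031, -0.42, 0.174, -0.48, 0.042, -0.525, 0.217, -0.48, 0.053]
CALL [-0.099, 0.055, 0.0, 0.01, -0.199, 0.11, 0.0, 0.021, -0.298, 0.165, 0.0, 0.032, -0.298, 0.165, 0.0, 0.032, -0.298, 0.165, 0.0, 0.032]
cmd [ 639.33 -250.32  149.88  186.45] n 15
-- down
CALL [0.0, 0.0, 0.07, 0.0, 0.0, 0.0, 0.14, 0.0, 0.0, 0.0, 0.21, 0.0, 0.0, 0.0, 0.28, 0.0, 0.0, 0.0, 0.29, 0.0, 0.0, 0.0, 0.3, 0.0, 0.0, 0.0, 0.31, 0.0, 0.0, 0.0, 0.32, 0.0, 0.0, 0.0, 0.33, 0.0, 0.0, 0.0, 0.33, 0.0]
CALL [0.0, 0.0, 0.0, 0.0]
cmd [ 639.33 -250.32   67.38  186.45] n 11
```

{"api": "move_arm", "payload": {
  "moves": [0.0, 0.0, -0.096, 0.0, 0.0, 0.0, -0.192, 0.0, 0.0, 0.0, -0.288, 0.0, 0.0, 0.0, -0.384, 0.0, 0.0, 0.0, -0.48, 0.0, -0.105, 0.043, -0.48, 0.01, -0.21, 0.087, -0.48, 0.021, -0.315, 0.13, -0.48, 0.031, -0.42, 0.174, -0.48, 0.042, -0.525, 0.217, -0.48, 0.053]
}}

```text
clock: 9.7
position: [573.6, -302.8, 148.8]
tool_rot: [3.14, -0.001, -2.963]
contact_force: [0.2, -1.3, -3.7]
gripper_width: 43.7
grasp_force: 25.0
```

{"api": "move_arm", "payload": {
  "moves": [-0.099, 0.055, 0.0, 0.01, -0.199, 0.11, 0.0, 0.021, -0.298, 0.165, 0.0, 0.032, -0.298, 0.165, 0.0, 0.032, -0.298, 0.165, 0.0, 0.032]
}}

```text
clock: 10.12
position: [639.6, -248.5, 148.4]
tool_rot: [3.14, -0.002, -3.026]
contact_force: [0.8, -1.2, -3.2]
gripper_width: 43.6
grasp_force: 25.0
```

{"api": "move_arm", "payload": {
  "moves": [0.0, 0.0, 0.07, 0.0, 0.0, 0.0, 0.14, 0.0, 0.0, 0.0, 0.21, 0.0, 0.0, 0.0, 0.28, 0.0, 0.0, 0.0, 0.29, 0.0, 0.0, 0.0, 0.3, 0.0, 0.0, 0.0, 0.31, 0.0, 0.0, 0.0, 0.32, 0.0, 0.0, 0.0, 0.33, 0.0, 0.0, 0.0, 0.33, 0.0]
}}

```text
clock: 10.95
position: [639.5, -250.5, 67.8]
tool_rot: [-3.141, 0.001, -3.029]
contact_force: [-0.1, -0.9, -3.1]
gripper_width: 43.6
grasp_force: 25.0
```

{"api": "move_arm", "payload": {
  "moves": [0, 0, 0, 0]
}}

```text
clock: 11.03
position: [639.5, -250.4, 67.9]
tool_rot: [-3.141, 0.001, -3.029]
contact_force: [-0.1, 0.9, -2.5]
gripper_width: 43.6
grasp_force: 25.0
```

Run:
```python
from plan import *
print("down");plan([[639.33,-250.32,65.4,186.45,1]],settle=1)
print("open");plan([],settle=5)
print("up");plan([[639.3,-250.3,190,186.5],[643.3,111.6,190,157.6]],settle=2)
print("down");plan([[643.3,111.6,30,157.6]],settle=2)
```

```text
down
CALL [0.0, 0.0, 0.004, 0.0, 0.0, 0.0, 0.008, 0.0, 0.0, 0.0, 0.008, 0.0]
cmd [ 639.33 -250.32   65.38  186.45] n 3
open
CALL [0.0, 0.0, 0.0, 0.0, 0.0, 0.0, 0.0, 0.0, 0.0, 0.0, 0.0, 0.0, 0.0, 0.0, 0.0, 0.0, 0.0, 0.0, 0.0, 0.0]
cmd [ 639.33 -250.32   65.38  186.45] n 5
up
CALL [0.0, 0.0, -0.125, 0.0, 0.0, 0.0, -0.249, 0.0, 0.0, 0.0, -0.374, 0.0, 0.0, 0.0, -0.498, 0.0, -0.016, 0.131, -0.498, 0.021, -0.032, 0.261, -0.498, 0.043, -0.049, 0.392, -0.498, 0.065, -0.065, 0.523, -0.498, 0.087, -0.081, 0.653, -0.498, 0.109, -0.097, 0.784, -0.498, 0.131]
CALL [0.019, 0.13, 0.0, 0.022, 0.039, 0.26, 0.0, 0.044, 0.059, 0.39, 0.0, 0.066, 0.079, 0.52, 0.0, 0.088, 0.098, 0.65, 0.0, 0.109, 0.098, 0.65, 0.0, 0.109, 0.098, 0.65, 0.0, 0.109]
cmd [643.4  111.49 189.88 157.65] n 17
down
CALL [0.0, 0.0, 0.128, 0.0, 0.0, 0.0, 0.256, 0.0, 0.0, 0.0, 0.384, 0.0, 0.0, 0.0, 0.512, 0.0, 0.001, 0.0, 0.64, 0.0, 0.001, 0.0, 0.64, 0.0, 0.001, 0.0, 0.64, 0.0]
cmd [643.17 111.58  29.88 157.65] n 7
```

{"api": "move_arm", "payload": {
  "moves": [0.0, 0.0, 0.004, 0.0, 0.0, 0.0, 0.008, 0.0, 0.0, 0.0, 0.008, 0.0]
}}

```text
clock: 11.28
position: [639.7, -250.4, 66.1]
tool_rot: [-3.141, 0.001, -3.029]
contact_force: [-0.7, 0.5, 0.4]
gripper_width: 44.1
grasp_force: 25.0
```

{"api": "move_arm", "payload": {
  "moves": [0, 0, 0, 0, 0, 0, 0, 0, 0, 0, 0, 0, 0, 0, 0, 0, 0, 0, 0, 0],
  "hand": -0.6
}}

```text
clock: 11.7
position: [639.4, -250.3, 65.5]
tool_rot: [-3.141, 0.0, -3.029]
contact_force: [0.1, 0.0, -0.8]
gripper_width: 71.7
grasp_force: 0.0
```

{"api": "move_arm", "payload": {
  "moves": [0.0, 0.0, -0.125, 0.0, 0.0, 0.0, -0.249, 0.0, 0.0, 0.0, -0.374, 0.0, 0.0, 0.0, -0.498, 0.0, -0.016, 0.131, -0.498, 0.021, -0.032, 0.261, -0.498, 0.043, -0.049, 0.392, -0.498, 0.065, -0.065, 0.523, -0.498, 0.087, -0.081, 0.653, -0.498, 0.109, -0.097, 0.784, -0.498, 0.131],
  "hand": -1
}}

```text
clock: 12.53
position: [641.2, -51.4, 190.0]
tool_rot: [-3.142, 0.0, 2.977]
contact_force: [1.3, -0.2, -0.1]
gripper_width: 93.2
grasp_force: 0.0
```

{"api": "move_arm", "payload": {
  "moves": [0.019, 0.13, 0.0, 0.022, 0.039, 0.26, 0.0, 0.044, 0.059, 0.39, 0.0, 0.066, 0.079, 0.52, 0.0, 0.088, 0.098, 0.65, 0.0, 0.109, 0.098, 0.65, 0.0, 0.109, 0.098, 0.65, 0.0, 0.109]
}}

```text
clock: 13.12
position: [643.1, 113.4, 189.9]
tool_rot: [3.142, 0.0, 2.755]
contact_force: [-0.7, 0.4, 0.0]
gripper_width: 93.1
grasp_force: 0.0
```

Run:
```python
from seg import *
np.set_printoptions(precision=1,suppress=True)
T=eyes.camera("top").copy(); S=eyes.camera("side").copy()
cv2.imwrite("pics/top2.png",T[...,::-1]); cv2.imwrite("pics/side2.png",S[...,::-1])
for n,im in(("top",T),("side",S)):
    for c,ar,r in topfaces(n,im,100,.515): print(n,c,ar,axis(n,r,96),axis(n,r,60))
a=cv2.resize(T[110:235,250:410],None,fx=4,fy=4,interpolation=cv2.INTER_CUBIC)
cv2.imwrite("pics/m2.png",a[...,::-1])
```

```text
top [339.9 146.2] 611 (array([ 639.7, -249.5]), np.float64(6.413795915215019), [np.float64(45.93966143204892), np.float64(126.65517521635815)]) (array([ 649.1, -257.9]), np.float64(6.41379591521499), [np.float64(47.53615869051046), np.float64(131.05670177749684)])
top [123.  180.9] 555 (array([534.1, 396.1]), np.float64(27.380329796856188), [np.float64(39.10416450871326), np.float64(130.51232368000132)]) (array([539.8, 410.2]), np.float64(27.380329796856188), [np.float64(40.46311425902722), np.float64(135.04789404459282)])
side [269.1 128. ] 273 (array([ 634.6, -247.5]), np.float64(7.456640216244125), [np.float64(54.341593494200545), np.float64(124.45013002221181)]) (array([ 661.8, -281.1]), np.float64(7.456640216244153), [np.float64(56.264057783595), np.float64(128.85285205140195)])
side [197.1 189.2] 333 (array([612.2, 134.2]), np.float64(158.10807649010985), [np.float64(45.246772294589974), np.float64(116.73058327274218)]) (array([638.6, 114.1]), np.float64(158.10807649010985), [np.float64(46.84748545652553), np.float64(120.86020780879844)])
side [172.8 224.6] 250 (array([564.7, 279. ]), np.float64(3.7783298552620295), [np.float64(32.861783857822836), np.float64(98.49278464092968)]) (array([589.4, 263.9]), np.float64(3.778329855262001), [np.float64(34.02434832990093), np.float64(101.97720327976518)])
side [150.2 255.9] 328 (array([537.7, 390.7]), np.float64(5.792679391444011), [np.float64(36.79679473161487), np.float64(120.036125629469)]) (array([561.5, 379.7]), np.float64(5.792679391443983), [np.float64(38.09856965735862), np.float64(124.28269165967869)])
side [238.9 312.1] 628 (array([229.6, 351.2]), np.float64(169.69860043748517), [np.float64(58.636087724613674), np.float64(147.54498561812005)]) (array([242.4, 338.7]), np.float64(169.69860043748517), [np.float64(60.710480054172606), np.float64(152.7647435915469)])
```

View pics/m2.png

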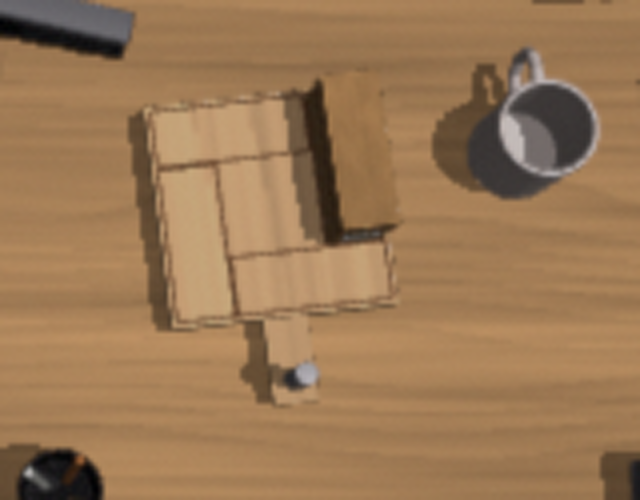

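The first carton sits in bay 1. Its top face is centred at about (340,146) px in the full picture, measured (639.7,-249.5) mm against the bay's (639.4,-250.4).

{"api": "move_arm", "payload": {
  "moves": [0.0, 0.0, 0.128, 0.0, 0.0, 0.0, 0.256, 0.0, 0.0, 0.0, 0.384, 0.0, 0.0, 0.0, 0.512, 0.0, 0.001, 0.0, 0.64, 0.0, 0.001, 0.0, 0.64, 0.0, 0.001, 0.0, 0.64, 0.0]
}}

```text
clock: 13.8
position: [641.1, 110.0, 27.8]
tool_rot: [-3.139, -0.005, 2.75]
contact_force: [0.1, -0.0, 1.2]
gripper_width: 93.2
grasp_force: 0.0
```

{"api": "move_arm", "payload": {
  "moves": [0, 0, 0, 0, 0, 0, 0, 0, 0, 0, 0, 0, 0, 0, 0, 0, 0, 0, 0, 0, 0, 0, 0, 0, 0, 0, 0, 0, 0, 0, 0, 0, 0, 0, 0, 0, 0, 0, 0, 0],
  "hand": 1,
  "grip_force": 25
}}

```text
clock: 14.63
position: [643.1, 111.4, 30.1]
tool_rot: [-3.141, -0.0, 2.752]
contact_force: [-1.9, -3.5, 3.6]
gripper_width: 44.1
grasp_force: 25.0
```

Run:
```python
from plan import *
b=[577.6,-132.6]
print("lift");plan([[643.2,111.6,150,157.6,30],[*b,150,186.5,30]],settle=2)
print("-- down");plan([[*b,80,186.5,20],[*b,65.4,186.5,3]],settle=2)
print("open");plan([],settle=5)
```

```text
lift
CALL [0.0, 0.0, -0.096, 0.0, 0.0, 0.0, -0.192, 0.0, 0.0, 0.0, -0.288, 0.0, 0.0, 0.0, -0.384, 0.0, 0.0, 0.0, -0.48, 0.0, -0.014, -0.111, -0.48, -0.026, -0.029, -0.223, -0.48, -0.053, -0.043, -0.334, -0.48, -0.08, -0.057, -0.446, -0.48, -0.107, -0.072, -0.557, -0.48, -0.133]
CALL [0.017, -0.111, 0.0, -0.027, 0.034, -0.222, 0.0, -0.054, 0.051, -0.333, 0.0, -0.081, 0.068, -0.445, 0.0, -0.107, 0.068, -0.445, 0.0, -0.107, 0.068, -0.445, 0.0, -0.107]
cmd [ 577.59 -132.72  149.88  186.45] n 16
-- down
CALL [0.0, 0.0, 0.07, 0.0, 0.0, 0.0, 0.14, 0.0, 0.0, 0.0, 0.21, 0.0, 0.0, 0.0, 0.28, 0.0, 0.0, 0.0, 0.291, 0.0, 0.0, 0.0, 0.303, 0.0, 0.0, 0.0, 0.315, 0.0, 0.0, 0.0, 0.326, 0.0, 0.0, 0.0, 0.338, 0.0, 0.0, 0.0, 0.338, 0.0]
CALL [0.0, 0.0, 0.0, 0.0]
cmd [ 577.59 -132.72   65.38  186.45] n 11
open
CALL [0.0, 0.0, 0.0, 0.0, 0.0, 0.0, 0.0, 0.0, 0.0, 0.0, 0.0, 0.0, 0.0, 0.0, 0.0, 0.0, 0.0, 0.0, 0.0, 0.0]
cmd [ 577.59 -132.72   65.38  186.45] n 5
```

{"api": "move_arm", "payload": {
  "moves": [0.0, 0.0, -0.096, 0.0, 0.0, 0.0, -0.192, 0.0, 0.0, 0.0, -0.288, 0.0, 0.0, 0.0, -0.384, 0.0, 0.0, 0.0, -0.48, 0.0, -0.014, -0.111, -0.48, -0.026, -0.029, -0.223, -0.48, -0.053, -0.043, -0.334, -0.48, -0.08, -0.057, -0.446, -0.48, -0.107, -0.072, -0.557, -0.48, -0.133]
}}

```text
clock: 15.47
position: [605.7, -24.8, 148.8]
tool_rot: [3.141, -0.002, 3.034]
contact_force: [0.3, 0.2, -3.9]
gripper_width: 43.8
grasp_force: 25.0
```

{"api": "move_arm", "payload": {
  "moves": [0.017, -0.111, 0.0, -0.027, 0.034, -0.222, 0.0, -0.054, 0.051, -0.333, 0.0, -0.081, 0.068, -0.445, 0.0, -0.107, 0.068, -0.445, 0.0, -0.107, 0.068, -0.445, 0.0, -0.107]
}}

```text
clock: 15.97
position: [576.7, -133.8, 148.9]
tool_rot: [3.141, -0.001, -3.032]
contact_force: [-0.2, 1.2, -3.3]
gripper_width: 43.8
grasp_force: 25.0
```

{"api": "move_arm", "payload": {
  "moves": [0.0, 0.0, 0.07, 0.0, 0.0, 0.0, 0.14, 0.0, 0.0, 0.0, 0.21, 0.0, 0.0, 0.0, 0.28, 0.0, 0.0, 0.0, 0.291, 0.0, 0.0, 0.0, 0.303, 0.0, 0.0, 0.0, 0.315, 0.0, 0.0, 0.0, 0.326, 0.0, 0.0, 0.0, 0.338, 0.0, 0.0, 0.0, 0.338, 0.0]
}}

```text
clock: 16.8
position: [578.3, -132.8, 66.2]
tool_rot: [-3.141, 0.002, -3.029]
contact_force: [-0.2, -0.4, -4.0]
gripper_width: 43.9
grasp_force: 25.0
```

{"api": "move_arm", "payload": {
  "moves": [0, 0, 0, 0]
}}

```text
clock: 16.88
position: [577.9, -132.8, 66.0]
tool_rot: [-3.141, 0.001, -3.029]
contact_force: [1.3, -0.1, 0.1]
gripper_width: 44.0
grasp_force: 25.0
```

{"api": "move_arm", "payload": {
  "moves": [0, 0, 0, 0, 0, 0, 0, 0, 0, 0, 0, 0, 0, 0, 0, 0, 0, 0, 0, 0],
  "hand": -0.6
}}

```text
clock: 17.3
position: [577.7, -132.8, 65.7]
tool_rot: [-3.141, 0.0, -3.029]
contact_force: [0.0, -0.1, -0.3]
gripper_width: 71.7
grasp_force: 0.0
```

Run:
```python
from h import *
from plan import *
np.set_printoptions(precision=1,suppress=True)
u=np.array([np.cos(np.radians(18.8)),np.sin(np.radians(18.8))])
G={}
for k,p in(("b",(160.1,168.2)),("a",(122.9,180.9))):
    for z in(105,110): print(k,z,onz("top",p,z)[:2])
    G[k]=onz("top",p,110)[:2]+15*u; print(k,"centre",G[k])
# expected from rest geometry: top edge corners at z 106, ledge line 132 mm downhill
c=[np.array([613.2,478.1]),np.array([689.1,252.8])]; print("along-slope of centres from top edge (expect ~80-(26..15))",[(G[k]-c[0])@u for k in G], "(a-b) along y",(G["a"]-G["b"])@[-u[1],u[0]])
b=G["b"]
print("up");plan([[577.6,-132.7,200,186.5],[*b,200,198.8]],settle=2)
print("down");plan([[*b,125,198.8,25],[*b,84,198.8,12]],settle=2)
```

```text
b 105 [570.8 284.4]
b 110 [569.9 283. ]
b centre [584.1 287.8]
a 105 [532.8 392.4]
a 110 [532.  390.4]
a centre [546.2 395.2]
along-slope of centres from top edge (expect ~80-(26..15)) [np.float64(-88.90260022368358), np.float64(-90.11850538590595)] (a-b) along y 113.87741637770947
up
CALL [0.0, 0.0, -0.135, 0.0, 0.0, 0.0, -0.269, 0.0, 0.0, 0.0, -0.404, 0.0, 0.0, 0.0, -0.538, 0.0, -0.018, 0.139, -0.538, -0.009, -0.036, 0.278, -0.538, -0.018, -0.054, 0.417, -0.538, -0.026, -0.072, 0.556, -0.538, -0.035, -0.089, 0.695, -0.538, -0.043, -0.107, 0.834, -0.538, -0.052]
CALL [-0.033, 0.137, 0.0, -0.008, -0.066, 0.273, 0.0, -0.017, -0.099, 0.409, 0.0, -0.025, -0.132, 0.545, 0.0, -0.034, -0.165, 0.682, 0.0, -0.042, -0.198, 0.818, 0.0, -0.051, -0.198, 0.818, 0.0, -0.051, -0.198, 0.818, 0.0, -0.051]
cmd [584.1 287.9 199.9 198.8] n 18
down
CALL [0.0, 0.0, 0.1, 0.0, 0.0, 0.0, 0.2, 0.0, 0.0, 0.0, 0.3, 0.0, 0.0, 0.0, 0.341, 0.0, 0.0, 0.0, 0.382, 0.0, 0.0, 0.0, 0.423, 0.0, 0.0, 0.0, 0.464, 0.0, 0.0, 0.0, 0.464, 0.0, 0.0, 0.0, 0.464, 0.0]
cmd [584.1 287.9  83.9 198.8] n 9
```

{"api": "move_arm", "payload": {
  "moves": [0.0, 0.0, -0.135, 0.0, 0.0, 0.0, -0.269, 0.0, 0.0, 0.0, -0.404, 0.0, 0.0, 0.0, -0.538, 0.0, -0.018, 0.139, -0.538, -0.009, -0.036, 0.278, -0.538, -0.018, -0.054, 0.417, -0.538, -0.026, -0.072, 0.556, -0.538, -0.035, -0.089, 0.695, -0.538, -0.043, -0.107, 0.834, -0.538, -0.052],
  "hand": -1
}}

```text
clock: 18.13
position: [580.5, 79.1, 200.1]
tool_rot: [-3.141, 0.0, -2.919]
contact_force: [-0.5, 0.2, 0.2]
gripper_width: 93.1
grasp_force: 0.0
```

{"api": "move_arm", "payload": {
  "moves": [-0.033, 0.137, 0.0, -0.008, -0.066, 0.273, 0.0, -0.017, -0.099, 0.409, 0.0, -0.025, -0.132, 0.545, 0.0, -0.034, -0.165, 0.682, 0.0, -0.042, -0.198, 0.818, 0.0, -0.051, -0.198, 0.818, 0.0, -0.051, -0.198, 0.818, 0.0, -0.051]
}}

```text
clock: 18.8
position: [583.5, 289.8, 199.6]
tool_rot: [3.142, -0.0, -2.81]
contact_force: [-0.1, 0.4, -0.4]
gripper_width: 93.2
grasp_force: 0.0
```

{"api": "move_arm", "payload": {
  "moves": [0.0, 0.0, 0.1, 0.0, 0.0, 0.0, 0.2, 0.0, 0.0, 0.0, 0.3, 0.0, 0.0, 0.0, 0.341, 0.0, 0.0, 0.0, 0.382, 0.0, 0.0, 0.0, 0.423, 0.0, 0.0, 0.0, 0.464, 0.0, 0.0, 0.0, 0.464, 0.0, 0.0, 0.0, 0.464, 0.0]
}}

```text
clock: 19.55
position: [584.1, 287.7, 83.9]
tool_rot: [-3.142, -0.0, -2.813]
contact_force: [0.0, 1.2, 0.3]
gripper_width: 93.1
grasp_force: 0.0
```

Run:
```python
from seg import *
np.set_printoptions(precision=1,suppress=True)
T=eyes.camera("top").copy(); S=eyes.camera("side").copy()
cv2.imwrite("pics/top3.png",T[...,::-1]); cv2.imwrite("pics/side3.png",S[...,::-1])
for n,im in(("top",T),("side",S)):
    for c,ar,r in topfaces(n,im,100,.515): print(n,c,ar,axis(n,r,96))
a=cv2.resize(T[110:235,80:320],None,fx=3,fy=3,interpolation=cv2.INTER_CUBIC)
b=cv2.resize(S[160:280,70:310],None,fx=3,fy=3,interpolation=cv2.INTER_CUBIC)
cv2.imwrite("pics/m3.png",cv2.resize(np.r_[a,b],None,fx=.8,fy=.8)[...,::-1])
```

```text
top [339.9 146.2] 610 (array([ 639.9, -249.5]), np.float64(6.41385054786889), [np.float64(45.940805863491114), np.float64(126.22925225414787)])
top [300.3 167. ] 523 (array([ 577. , -130.1]), np.float64(6.2654182699511125), [np.float64(41.02469220129293), np.float64(114.2066985068128)])
top [126.  188.1] 182 (array([513.1, 385.7]), np.float64(90.07248687528039), [np.float64(41.8016076716713), np.float64(47.31252221533257)])
side [175.1 227.1] 239 (array([551.9, 278.8]), np.float64(176.60286039302002), [np.float64(37.4830721806279), np.float64(78.30508580149942)])
side [148.5 253.3] 443 (array([539.3, 389.4]), np.float64(5.690357263550084), [np.float64(36.34906068788195), np.float64(125.91216962761268)])
side [225.2 307.6] 178 (array([269.2, 363.8]), np.float64(2.2305845411512166), [np.float64(38.023098355912985), np.float64(65.86206597119367)])
side [233.5 330.5] 362 (array([208.8, 395.7]), np.float64(14.470224479246895), [np.float64(55.6204709253587), np.float64(66.76873576238859)])
```

View pics/m3.png

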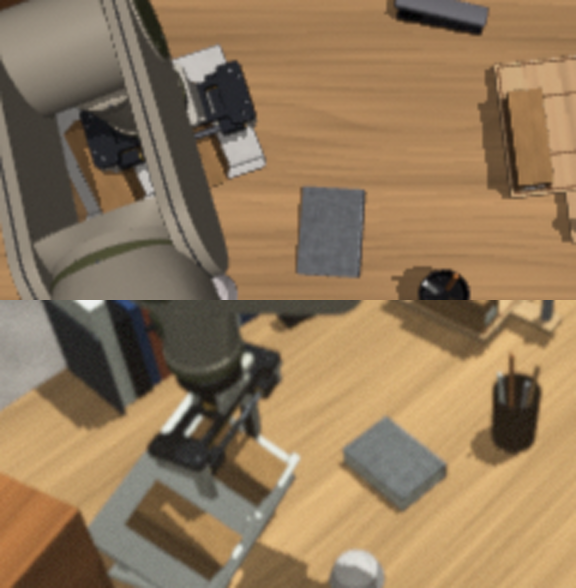

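The fingers straddle carton b, at crop (230,110) and (120,150) in the top view, with the body clear of the rest.

{"api": "move_arm", "payload": {
  "moves": [0, 0, 0, 0, 0, 0, 0, 0, 0, 0, 0, 0, 0, 0, 0, 0, 0, 0, 0, 0, 0, 0, 0, 0, 0, 0, 0, 0, 0, 0, 0, 0, 0, 0, 0, 0, 0, 0, 0, 0],
  "hand": 1,
  "grip_force": 22
}}

```text
clock: 20.48
position: [584.0, 288.0, 83.9]
tool_rot: [3.141, 0.0, -2.813]
contact_force: [-0.4, 0.2, 0.5]
gripper_width: 43.8
grasp_force: 22.0
```

Run:
```python
from plan import *
s=[648,95]
print("lift");plan([[584.1,287.9,100,198.8,5],[584.1,287.9,175,198.8,25],[*s,175,198.8,30]],settle=2)
print("down");plan([[*s,80,198.8,20],[*s,60,198.8,8],[*s,34,198.8,4]],settle=2)
```

```text
lift
CALL [0.0, 0.0, -0.016, 0.0, 0.0, 0.0, -0.032, 0.0, 0.0, 0.0, -0.048, 0.0, 0.0, 0.0, -0.064, 0.0, 0.0, 0.0, -0.164, 0.0, 0.0, 0.0, -0.264, 0.0, 0.0, 0.0, -0.364, 0.0, 0.001, -0.116, -0.364, 0.0, 0.002, -0.232, -0.364, 0.0, 0.003, -0.348, -0.364, 0.0]
CALL [0.001, -0.116, 0.0, 0.0, 0.002, -0.232, 0.0, 0.0, 0.003, -0.348, 0.0, 0.0, 0.004, -0.465, 0.0, 0.0, 0.004, -0.465, 0.0, 0.0, 0.004, -0.465, 0.0, 0.0]
cmd [647.99  94.89 174.88 198.81] n 16
down
CALL [0.0, 0.0, 0.076, 0.0, 0.0, 0.0, 0.152, 0.0, 0.0, 0.0, 0.228, 0.0, 0.0, 0.0, 0.304, 0.0, 0.0, 0.0, 0.38, 0.0, 0.0, 0.0, 0.406, 0.0, 0.0, 0.0, 0.433, 0.0, 0.0, 0.0, 0.46, 0.0, 0.0, 0.0, 0.474, 0.0, 0.0, 0.0, 0.489, 0.0]
CALL [0.0, 0.0, 0.015, 0.0, 0.0, 0.0, 0.03, 0.0, 0.0, 0.0, 0.045, 0.0, 0.0, 0.0, 0.06, 0.0, 0.0, 0.0, 0.075, 0.0, 0.0, 0.0, 0.075, 0.0, 0.0, 0.0, 0.075, 0.0]
cmd [647.99  94.89  33.88 198.81] n 17
```

{"api": "move_arm", "payload": {
  "moves": [0.0, 0.0, -0.016, 0.0, 0.0, 0.0, -0.032, 0.0, 0.0, 0.0, -0.048, 0.0, 0.0, 0.0, -0.064, 0.0, 0.0, 0.0, -0.164, 0.0, 0.0, 0.0, -0.264, 0.0, 0.0, 0.0, -0.364, 0.0, 0.001, -0.116, -0.364, 0.0, 0.002, -0.232, -0.364, 0.0, 0.003, -0.348, -0.364, 0.0]
}}

```text
clock: 21.32
position: [611.9, 205.0, 176.3]
tool_rot: [-3.141, 0.002, -2.812]
contact_force: [0.0, -0.6, -3.9]
gripper_width: 43.7
grasp_force: 22.0
```

{"api": "move_arm", "payload": {
  "moves": [0.001, -0.116, 0.0, 0.0, 0.002, -0.232, 0.0, 0.0, 0.003, -0.348, 0.0, 0.0, 0.004, -0.465, 0.0, 0.0, 0.004, -0.465, 0.0, 0.0, 0.004, -0.465, 0.0, 0.0]
}}

```text
clock: 21.82
position: [648.3, 93.1, 175.1]
tool_rot: [-3.141, 0.0, -2.816]
contact_force: [-0.5, -0.5, -2.4]
gripper_width: 43.8
grasp_force: 22.0
```

{"api": "move_arm", "payload": {
  "moves": [0.0, 0.0, 0.076, 0.0, 0.0, 0.0, 0.152, 0.0, 0.0, 0.0, 0.228, 0.0, 0.0, 0.0, 0.304, 0.0, 0.0, 0.0, 0.38, 0.0, 0.0, 0.0, 0.406, 0.0, 0.0, 0.0, 0.433, 0.0, 0.0, 0.0, 0.46, 0.0, 0.0, 0.0, 0.474, 0.0, 0.0, 0.0, 0.489, 0.0]
}}

```text
clock: 22.65
position: [648.6, 95.2, 53.4]
tool_rot: [-3.141, 0.002, -2.813]
contact_force: [2.0, 3.4, 11.3]
gripper_width: 43.8
grasp_force: 22.0
```

{"api": "move_arm", "payload": {
  "moves": [0.0, 0.0, 0.015, 0.0, 0.0, 0.0, 0.03, 0.0, 0.0, 0.0, 0.045, 0.0, 0.0, 0.0, 0.06, 0.0, 0.0, 0.0, 0.075, 0.0, 0.0, 0.0, 0.075, 0.0, 0.0, 0.0, 0.075, 0.0]
}}

```text
clock: 23.23
position: [654.3, 96.3, 40.3]
tool_rot: [-3.139, 0.014, -2.813]
contact_force: [7.0, 5.0, 12.1]
gripper_width: 43.9
grasp_force: 22.0
```

Run:
```python
from h import *
S=eyes.camera("side").copy(); T=eyes.camera("top").copy()
cv2.imwrite("pics/side4.png",S[...,::-1])
u,v=proj("side",[648,95,30])[0]; print(u,v)
u,v=int(u),int(v)
cv2.imwrite("pics/m4.png",cv2.resize(S[v-60:v+60,u-70:u+70],None,fx=4,fy=4,interpolation=cv2.INTER_CUBIC)[...,::-1])
```

```text
199.85662540661082 190.67388680098844
```

View pics/m4.png

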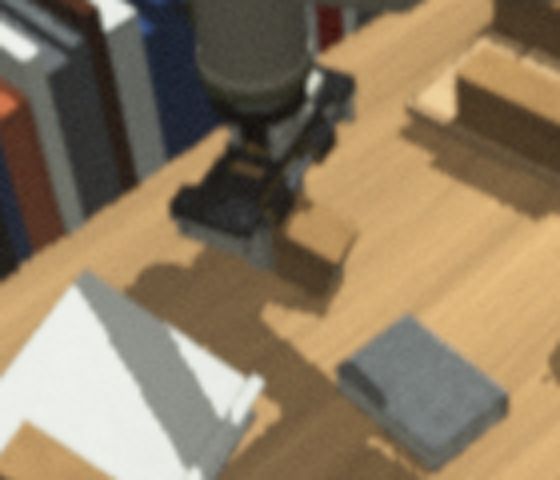

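{"api": "move_arm", "payload": {
  "moves": [0, 0, 0, 0, 0, 0, 0, 0],
  "grip_force": 10
}}

```text
clock: 23.5
position: [652.4, 95.5, 38.5]
tool_rot: [-3.139, 0.009, -2.813]
contact_force: [4.7, 1.1, 5.1]
gripper_width: 44.0
grasp_force: 10.0
```

{"api": "move_arm", "payload": {
  "moves": [0, 0, 0, 0, 0, 0, 0, 0],
  "grip_force": 7
}}

```text
clock: 23.67
position: [650.2, 95.1, 36.3]
tool_rot: [-3.14, 0.005, -2.813]
contact_force: [3.6, 1.0, 3.2]
gripper_width: 44.2
grasp_force: 7.0
```

{"api": "move_arm", "payload": {
  "moves": [0, 0, 0.004, 0, 0, 0, 0.008, 0, 0, 0, 0.012, 0, 0, 0, 0.016, 0, 0, 0, 0.016, 0, 0, 0, 0.016, 0],
  "grip_force": 6
}}

```text
clock: 24.17
position: [646.9, 94.8, 28.8]
tool_rot: [3.141, -0.002, -2.813]
contact_force: [0.4, -0.6, -1.7]
gripper_width: 43.8
grasp_force: 6.0
```

{"api": "move_arm", "payload": {
  "moves": [0, 0, 0.004, 0, 0, 0, 0.008, 0, 0, 0, 0.008, 0, 0, 0, 0.008, 0]
}}

```text
clock: 24.5
position: [647.6, 94.9, 27.5]
tool_rot: [3.141, -0.001, -2.813]
contact_force: [0.6, 0.2, -2.9]
gripper_width: 44.2
grasp_force: 6.0
```

{"api": "move_arm", "payload": {
  "moves": [0, 0, 0.004, 0, 0, 0, 0.008, 0, 0, 0, 0.012, 0, 0, 0, 0.012, 0, 0, 0, 0.012, 0]
}}

```text
clock: 24.92
position: [647.9, 94.8, 24.8]
tool_rot: [-3.142, -0.0, -2.813]
contact_force: [1.6, -0.5, -0.5]
gripper_width: 44.1
grasp_force: 6.0
```

```bash
python3 - <<'E'
from seg import *
np.set_printoptions(precision=1,suppress=True)
for n in("top","side"):
    im=eyes.camera(n).copy(); cv2.imwrite(f"pics/{n}5.png",im[...,::-1])
    for c,ar,r in topfaces(n,im,95,.515):
        p=onz(n,c,60)[:2]
        if np.hypot(*(p-[648,95]))<100: print(n,c,ar,axis(n,r,60),cv2.boxPoints(r).ravel())
E
python3 - <<'E'
import cv2,numpy as np
S=cv2.imread("pics/side5.png"); T=cv2.imread("pics/top5.png")
a=cv2.resize(S[140:230,150:240],None,fx=6,fy=6,interpolation=cv2.INTER_CUBIC)[:, :400]
a=cv2.resize(S[150:225,165:230],None,fx=6,fy=6,interpolation=cv2.INTER_CUBIC); b=cv2.resize(T[115:190,190:255],None,fx=6,fy=6,interpolation=cv2.INTER_CUBIC)
cv2.imwrite("pics/m5.png",np.c_[a,b])
E
```

```text
Traceback (most recent call last):
cv2.error: OpenCV(4.12.0) /io/opencv/modules/imgcodecs/src/loadsave.cpp:1058: error: (-215:Assertion failed) image.channels() == 1 || image.channels() == 3 || image.channels() == 4 in function 'imwrite_'
```

Run:
```python
import cv2,numpy as np
S=cv2.imread("pics/side5.png"); T=cv2.imread("pics/top5.png")
f=lambda i:cv2.resize(i,None,fx=6,fy=6,interpolation=cv2.INTER_CUBIC)
cv2.imwrite("pics/m5.png",np.hstack([f(S[150:225,165:230]),f(T[115:190,190:255])]))
```

```text
(no output)
```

View pics/m5.png

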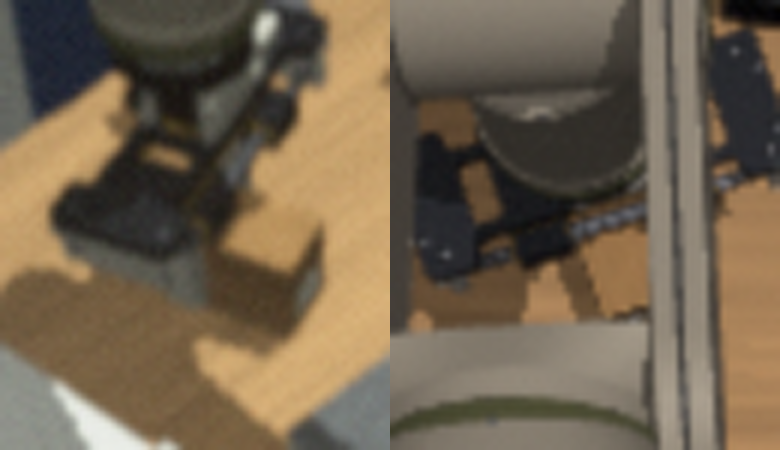

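The picture shows carton b level on the table, with its near end at side crop (275,335). I'll release it there, measure it with the arm clear, and re-grip.

Run:
```python
from plan import *
json.dump([647.99,94.89,33.88-4-2-3,198.81],open("cmd.json","w"))
print("down");plan([[648,94.9,23.4,198.8,1]],settle=1)
print("open");plan([],settle=5)
print("up");plan([[648,94.9,200,198.8],[546.2,395.2,200,198.8]],settle=2)
```

```text
down
CALL [0.0, 0.0, 0.003, 0.0, 0.0, 0.0, 0.006, 0.0, 0.0, 0.0, 0.006, 0.0]
cmd [647.99  94.89  23.38 198.81] n 3
open
CALL [0.0, 0.0, 0.0, 0.0, 0.0, 0.0, 0.0, 0.0, 0.0, 0.0, 0.0, 0.0, 0.0, 0.0, 0.0, 0.0, 0.0, 0.0, 0.0, 0.0]
cmd [647.99  94.89  23.38 198.81] n 5
up
CALL [0.0, 0.0, -0.141, 0.0, 0.0, 0.0, -0.283, 0.0, 0.0, 0.0, -0.424, 0.0, 0.0, 0.0, -0.565, 0.0, 0.0, 0.0, -0.706, 0.0, 0.0, 0.141, -0.706, 0.0, 0.0, 0.282, -0.706, 0.0, -0.001, 0.423, -0.706, 0.0, -0.001, 0.564, -0.706, 0.0, -0.001, 0.705, -0.706, 0.0]
CALL [0.0, 0.141, 0.0, 0.0, 0.0, 0.282, 0.0, 0.0, -0.001, 0.422, 0.0, 0.0, -0.001, 0.563, 0.0, 0.0, -0.001, 0.563, 0.0, 0.0, -0.001, 0.563, 0.0, 0.0]
cmd [546.25 395.12 199.88 198.81] n 16
```

{"api": "move_arm", "payload": {
  "moves": [0.0, 0.0, 0.003, 0.0, 0.0, 0.0, 0.006, 0.0, 0.0, 0.0, 0.006, 0.0]
}}

```text
clock: 25.27
position: [647.9, 94.9, 23.3]
tool_rot: [-3.142, 0.0, -2.813]
contact_force: [1.4, 0.8, -0.3]
gripper_width: 44.0
grasp_force: 6.0
```

{"api": "move_arm", "payload": {
  "moves": [0, 0, 0, 0, 0, 0, 0, 0, 0, 0, 0, 0, 0, 0, 0, 0, 0, 0, 0, 0],
  "hand": -0.6
}}

```text
clock: 25.68
position: [647.9, 94.9, 23.4]
tool_rot: [3.142, -0.0, -2.813]
contact_force: [-0.5, -0.1, -0.5]
gripper_width: 72.2
grasp_force: 0.0
```

{"api": "move_arm", "payload": {
  "moves": [0.0, 0.0, -0.141, 0.0, 0.0, 0.0, -0.283, 0.0, 0.0, 0.0, -0.424, 0.0, 0.0, 0.0, -0.565, 0.0, 0.0, 0.0, -0.706, 0.0, 0.0, 0.141, -0.706, 0.0, 0.0, 0.282, -0.706, 0.0, -0.001, 0.423, -0.706, 0.0, -0.001, 0.564, -0.706, 0.0, -0.001, 0.705, -0.706, 0.0],
  "hand": -1
}}

```text
clock: 26.52
position: [590.6, 263.1, 200.1]
tool_rot: [3.142, 0.0, -2.814]
contact_force: [0.9, 0.1, 0.1]
gripper_width: 93.2
grasp_force: 0.0
```

Run:
```python
from seg import *
np.set_printoptions(precision=1,suppress=True)
for n in("top","side"):
    im=eyes.camera(n).copy(); cv2.imwrite(f"pics/{n}6.png",im[...,::-1])
    for c,ar,r in topfaces(n,im,95,.515):
        p=onz(n,c,60)[:2]
        if np.hypot(*(p-[648,95]))<200: print(n,c,ar,axis(n,r,60),cv2.boxPoints(r).ravel())
print("box corner",tri((103,170),(113,263)))
```

```text
top [225.  147.2] 638 (array([647.3,  99.1]), np.float64(17.257360115414173), [np.float64(55.010157660043845), np.float64(124.50500619685579)]) [210.6 130.8 227.6 125.6 239.  163.1 222.  168.2]
side [199.1 186.1] 384 (array([642.9,  98.9]), np.float64(19.53611143894733), [np.float64(48.8093553327979), np.float64(128.08348565540285)]) [180.3 186.2 183.7 175.4 218.5 186.1 215.2 196.9]
box corner [580.4 468.9  89.3]
```

Run:
```python
from plan import *
y=np.radians(198.81); p=np.array([647.99,94.89])+250*(-.001*np.array([np.cos(y),np.sin(y)])+.705*np.array([np.sin(y),-np.cos(y)]))
json.dump([*p,199.88,198.81],open("cmd.json","w")); print(p)
print("to b");plan([[648,95,120,198.8],[648,95,30,198.8,30]],settle=2)
print("close");plan([],settle=10)
b=[667.4,-160.6]
print("carry");plan([[648,95,150,198.8,30],[*b,150,96.5,30]],settle=2)
print("down");plan([[*b,80,96.5,20],[*b,65.4,96.5,3]],settle=2)
from h import proj
e=np.array([np.cos(np.radians(18.8)),np.sin(np.radians(18.8))]); f=np.array([-e[1],e[0]]); g=np.array([546.2,395.2])
for z in(155,190): print(proj("top",[[*(g+94*f+s*37.5*e),z] for s in(-1,1)]))
```

```text
[591.39820005 261.80762393]
to b
CALL [0.0, -0.117, 0.053, 0.0, 0.0, -0.235, 0.107, 0.0, 0.0, -0.352, 0.16, 0.0, 0.001, -0.47, 0.213, 0.0, 0.001, -0.587, 0.266, 0.0, 0.001, -0.705, 0.32, 0.0, 0.001, -0.705, 0.44, 0.0, 0.001, -0.705, 0.56, 0.0, 0.001, -0.705, 0.68, 0.0, 0.001, -0.705, 0.68, 0.0]
CALL [0.0, 0.0, 0.0, 0.0]
cmd [647.99  94.89  29.88 198.81] n 11
close
CALL [0.0, 0.0, 0.0, 0.0, 0.0, 0.0, 0.0, 0.0, 0.0, 0.0, 0.0, 0.0, 0.0, 0.0, 0.0, 0.0, 0.0, 0.0, 0.0, 0.0, 0.0, 0.0, 0.0, 0.0, 0.0, 0.0, 0.0, 0.0, 0.0, 0.0, 0.0, 0.0, 0.0, 0.0, 0.0, 0.0, 0.0, 0.0, 0.0, 0.0]
cmd [647.99  94.89  29.88 198.81] n 10
carry
CALL [0.0, 0.0, -0.096, 0.0, 0.0, 0.0, -0.192, 0.0, 0.0, 0.0, -0.288, 0.0, 0.0, 0.0, -0.384, 0.0, 0.0, 0.0, -0.48, 0.0, 0.016, -0.062, -0.48, 0.053, 0.032, -0.124, -0.48, 0.107, 0.048, -0.186, -0.48, 0.16, 0.064, -0.248, -0.48, 0.213, 0.08, -0.31, -0.48, 0.266]
CALL [-0.019, -0.061, 0.0, 0.054, -0.038, -0.122, 0.0, 0.107, -0.058, -0.183, 0.0, 0.16, -0.077, -0.244, 0.0, 0.214, -0.096, -0.305, 0.0, 0.267, -0.115, -0.367, 0.0, 0.32, -0.135, -0.428, 0.0, 0.373, -0.154, -0.489, 0.0, 0.427, -0.173, -0.55, 0.0, 0.48, -0.192, -0.611, 0.0, 0.533]
CALL [-0.064, -0.009, 0.0, 0.054, -0.064, -0.009, 0.0, 0.054, -0.064, -0.009, 0.0, 0.054]
cmd [ 667.54 -160.67  149.88   96.45] n 23
down
CALL [0.0, 0.0, 0.07, 0.0, 0.0, 0.0, 0.14, 0.0, 0.0, 0.0, 0.21, 0.0, 0.0, -0.001, 0.28, 0.0, 0.0, -0.001, 0.291, 0.0, 0.0, -0.001, 0.303, 0.0, 0.0, -0.001, 0.315, 0.0, 0.0, -0.001, 0.326, 0.0, 0.0, -0.001, 0.338, 0.0, 0.0, -0.001, 0.338, 0.0]
CALL [0.0, 0.0, 0.0, 0.0]
cmd [ 667.29 -160.7    65.38   96.45] n 11
[[ 86.42766058 196.68470175]
 [ 79.38166994 171.50780686]]
[[ 80.10624924 195.22086746]
 [ 72.86331906 169.14487957]]
```

{"api": "move_arm", "payload": {
  "moves": [0.0, -0.117, 0.053, 0.0, 0.0, -0.235, 0.107, 0.0, 0.0, -0.352, 0.16, 0.0, 0.001, -0.47, 0.213, 0.0, 0.001, -0.587, 0.266, 0.0, 0.001, -0.705, 0.32, 0.0, 0.001, -0.705, 0.44, 0.0, 0.001, -0.705, 0.56, 0.0, 0.001, -0.705, 0.68, 0.0, 0.001, -0.705, 0.68, 0.0]
}}

```text
clock: 27.45
position: [642.8, 93.4, 22.3]
tool_rot: [3.139, -0.011, -2.814]
contact_force: [-1.2, 0.5, -0.9]
gripper_width: 93.1
grasp_force: 0.0
```

{"api": "move_arm", "payload": {
  "moves": [0, 0, 0, 0]
}}

```text
clock: 27.53
position: [645.9, 94.1, 27.8]
tool_rot: [3.14, -0.005, -2.814]
contact_force: [0.0, 0.2, 1.0]
gripper_width: 93.4
grasp_force: 0.0
```

{"api": "move_arm", "payload": {
  "moves": [0, 0, 0, 0, 0, 0, 0, 0, 0, 0, 0, 0, 0, 0, 0, 0, 0, 0, 0, 0, 0, 0, 0, 0, 0, 0, 0, 0, 0, 0, 0, 0, 0, 0, 0, 0, 0, 0, 0, 0],
  "hand": 1,
  "grip_force": 25
}}

```text
clock: 28.37
position: [647.9, 95.0, 29.9]
tool_rot: [3.142, -0.0, -2.813]
contact_force: [-1.3, -0.2, 1.6]
gripper_width: 43.9
grasp_force: 25.0
```

{"api": "move_arm", "payload": {
  "moves": [0.0, 0.0, -0.096, 0.0, 0.0, 0.0, -0.192, 0.0, 0.0, 0.0, -0.288, 0.0, 0.0, 0.0, -0.384, 0.0, 0.0, 0.0, -0.48, 0.0, 0.016, -0.062, -0.48, 0.053, 0.032, -0.124, -0.48, 0.107, 0.048, -0.186, -0.48, 0.16, 0.064, -0.248, -0.48, 0.213, 0.08, -0.31, -0.48, 0.266]
}}

```text
clock: 29.2
position: [653.3, 14.5, 148.8]
tool_rot: [-3.141, -0.002, 2.908]
contact_force: [0.0, 0.3, -3.2]
gripper_width: 43.9
grasp_force: 25.0
```

{"api": "move_arm", "payload": {
  "moves": [-0.019, -0.061, 0.0, 0.054, -0.038, -0.122, 0.0, 0.107, -0.058, -0.183, 0.0, 0.16, -0.077, -0.244, 0.0, 0.214, -0.096, -0.305, 0.0, 0.267, -0.115, -0.367, 0.0, 0.32, -0.135, -0.428, 0.0, 0.373, -0.154, -0.489, 0.0, 0.427, -0.173, -0.55, 0.0, 0.48, -0.192, -0.611, 0.0, 0.533]
}}

```text
clock: 30.03
position: [665.4, -145.2, 148.6]
tool_rot: [-3.14, -0.001, 1.791]
contact_force: [0.2, 0.4, -3.4]
gripper_width: 43.7
grasp_force: 25.0
```

{"api": "move_arm", "payload": {
  "moves": [-0.064, -0.009, 0.0, 0.054, -0.064, -0.009, 0.0, 0.054, -0.064, -0.009, 0.0, 0.054]
}}

```text
clock: 30.28
position: [666.8, -161.3, 148.7]
tool_rot: [-3.14, -0.001, 1.683]
contact_force: [-0.0, 0.1, -3.6]
gripper_width: 43.8
grasp_force: 25.0
```

{"api": "move_arm", "payload": {
  "moves": [0.0, 0.0, 0.07, 0.0, 0.0, 0.0, 0.14, 0.0, 0.0, 0.0, 0.21, 0.0, 0.0, -0.001, 0.28, 0.0, 0.0, -0.001, 0.291, 0.0, 0.0, -0.001, 0.303, 0.0, 0.0, -0.001, 0.315, 0.0, 0.0, -0.001, 0.326, 0.0, 0.0, -0.001, 0.338, 0.0, 0.0, -0.001, 0.338, 0.0]
}}

```text
clock: 31.12
position: [667.8, -160.8, 66.1]
tool_rot: [3.14, 0.001, 1.684]
contact_force: [1.0, 0.2, -3.0]
gripper_width: 43.9
grasp_force: 25.0
```

{"api": "move_arm", "payload": {
  "moves": [0, 0, 0, 0]
}}

```text
clock: 31.2
position: [667.6, -160.8, 66.1]
tool_rot: [3.141, 0.0, 1.684]
contact_force: [0.1, -0.8, -3.2]
gripper_width: 43.9
grasp_force: 25.0
```

Run:
```python
from plan import *
print("open");plan([],settle=5)
a=[545.5,395]
print("up");plan([[667.3,-160.7,200,96.5],[*a,200,198.8]],settle=2)
print("down");plan([[*a,125,198.8,20],[*a,84,198.8,9]],settle=2)
```

```text
open
CALL [0.0, 0.0, 0.0, 0.0, 0.0, 0.0, 0.0, 0.0, 0.0, 0.0, 0.0, 0.0, 0.0, 0.0, 0.0, 0.0, 0.0, 0.0, 0.0, 0.0]
cmd [ 667.29 -160.7    65.38   96.45] n 5
up
CALL [0.0, 0.0, -0.135, 0.0, 0.0, 0.0, -0.269, 0.0, 0.0, 0.0, -0.404, 0.0, 0.0, 0.0, -0.538, 0.0, 0.141, -0.015, -0.538, -0.054, 0.283, -0.029, -0.538, -0.107, 0.424, -0.044, -0.538, -0.16, 0.566, -0.059, -0.538, -0.214, 0.707, -0.073, -0.538, -0.267, 0.849, -0.088, -0.538, -0.32]
CALL [0.12, 0.076, 0.0, -0.053, 0.24, 0.153, 0.0, -0.107, 0.36, 0.229, 0.0, -0.16, 0.48, 0.306, 0.0, -0.213, 0.6, 0.382, 0.0, -0.267, 0.72, 0.458, 0.0, -0.32, 0.84, 0.535, 0.0, -0.373, 0.959, 0.611, 0.0, -0.426]
CALL [0.016, 0.142, 0.0, -0.054, 0.032, 0.283, 0.0, -0.107, 0.032, 0.283, 0.0, -0.107, 0.032, 0.283, 0.0, -0.107]
cmd [545.48 394.97 199.88 198.81] n 22
down
CALL [0.0, 0.0, 0.075, 0.0, 0.0, 0.0, 0.15, 0.0, 0.0, 0.0, 0.225, 0.0, 0.0, 0.0, 0.3, 0.0, 0.0, 0.0, 0.332, 0.0, 0.0, 0.0, 0.365, 0.0, 0.0, 0.0, 0.398, 0.0, 0.0, 0.0, 0.431, 0.0, 0.0, 0.0, 0.464, 0.0, 0.0, 0.0, 0.464, 0.0]
CALL [0.0, 0.0, 0.0, 0.0]
cmd [545.48 394.97  83.88 198.81] n 11
```

{"api": "move_arm", "payload": {
  "moves": [0, 0, 0, 0, 0, 0, 0, 0, 0, 0, 0, 0, 0, 0, 0, 0, 0, 0, 0, 0],
  "hand": -0.6
}}

```text
clock: 31.62
position: [667.5, -160.8, 65.8]
tool_rot: [3.141, 0.0, 1.683]
contact_force: [-1.1, -0.1, 0.4]
gripper_width: 71.5
grasp_force: 0.0
```

{"api": "move_arm", "payload": {
  "moves": [0.0, 0.0, -0.135, 0.0, 0.0, 0.0, -0.269, 0.0, 0.0, 0.0, -0.404, 0.0, 0.0, 0.0, -0.538, 0.0, 0.141, -0.015, -0.538, -0.054, 0.283, -0.029, -0.538, -0.107, 0.424, -0.044, -0.538, -0.16, 0.566, -0.059, -0.538, -0.214, 0.707, -0.073, -0.538, -0.267, 0.849, -0.088, -0.538, -0.32],
  "hand": -1
}}

```text
clock: 32.45
position: [621.0, 49.2, 200.2]
tool_rot: [3.141, 0.0, 2.359]
contact_force: [0.8, 0.5, 0.2]
gripper_width: 93.1
grasp_force: 0.0
```

{"api": "move_arm", "payload": {
  "moves": [0.12, 0.076, 0.0, -0.053, 0.24, 0.153, 0.0, -0.107, 0.36, 0.229, 0.0, -0.16, 0.48, 0.306, 0.0, -0.213, 0.6, 0.382, 0.0, -0.267, 0.72, 0.458, 0.0, -0.32, 0.84, 0.535, 0.0, -0.373, 0.959, 0.611, 0.0, -0.426]
}}

```text
clock: 33.12
position: [560.1, 327.2, 200.2]
tool_rot: [3.141, 0.0, -3.032]
contact_force: [-0.5, 0.3, 0.1]
gripper_width: 93.1
grasp_force: 0.0
```

{"api": "move_arm", "payload": {
  "moves": [0.016, 0.142, 0.0, -0.054, 0.032, 0.283, 0.0, -0.107, 0.032, 0.283, 0.0, -0.107, 0.032, 0.283, 0.0, -0.107]
}}

```text
clock: 33.45
position: [544.4, 396.8, 199.7]
tool_rot: [-3.142, -0.0, -2.81]
contact_force: [0.2, -0.2, -0.3]
gripper_width: 93.4
grasp_force: 0.0
```

Run:
```python
from seg import *
np.set_printoptions(precision=1,suppress=True)
for n in("top","side"):
    im=eyes.camera(n).copy(); cv2.imwrite(f"pics/{n}7.png",im[...,::-1])
    for v in (95,120):
      for c,ar,r in topfaces(n,im,v,.515):
        p=onz(n,c,96)[:2]
        if np.hypot(*(p-[608,-191]))<130: print(n,v,c,ar,*axis(n,r,96))
```

```text
top 120 [340.  146.3] 589 [ 638.6 -249.7] 6.4138272602072846 [np.float64(45.93376740489906), np.float64(124.46229398645943)]
top 120 [305.1 151. ] 1119 [ 608.7 -165.6] 6.005100464548605 [np.float64(117.27901549529427), np.float64(168.15281247858718)]
```

{"api": "move_arm", "payload": {
  "moves": [0.0, 0.0, 0.075, 0.0, 0.0, 0.0, 0.15, 0.0, 0.0, 0.0, 0.225, 0.0, 0.0, 0.0, 0.3, 0.0, 0.0, 0.0, 0.332, 0.0, 0.0, 0.0, 0.365, 0.0, 0.0, 0.0, 0.398, 0.0, 0.0, 0.0, 0.431, 0.0, 0.0, 0.0, 0.464, 0.0, 0.0, 0.0, 0.464, 0.0]
}}

```text
clock: 34.38
position: [544.7, 394.4, 82.1]
tool_rot: [-3.141, -0.002, -2.813]
contact_force: [-0.5, -0.6, -1.1]
gripper_width: 92.7
grasp_force: 0.0
```

{"api": "move_arm", "payload": {
  "moves": [0, 0, 0, 0, 0, 0, 0, 0, 0, 0, 0, 0, 0, 0, 0, 0, 0, 0, 0, 0, 0, 0, 0, 0, 0, 0, 0, 0, 0, 0, 0, 0, 0, 0, 0, 0, 0, 0, 0, 0],
  "hand": 1,
  "grip_force": 20
}}

```text
clock: 35.22
position: [545.4, 395.2, 84.0]
tool_rot: [3.141, 0.0, -2.813]
contact_force: [-0.4, 1.1, 0.7]
gripper_width: 44.2
grasp_force: 20.0
```

Run:
```python
from plan import *
s=[648,95]; a=[545.5,395]
print("lift");plan([[*a,100,198.8,5],[*a,180,198.8,25],[*s,180,198.8,30]],settle=2)
print("down");plan([[*s,75,198.8,20],[*s,56,198.8,7]],settle=2)
```

```text
lift
CALL [0.0, 0.0, -0.016, 0.0, 0.0, 0.0, -0.032, 0.0, 0.0, 0.0, -0.048, 0.0, 0.0, 0.0, -0.064, 0.0, 0.0, 0.0, -0.144, 0.0, 0.0, 0.0, -0.224, 0.0, 0.0, 0.0, -0.304, 0.0, 0.0, 0.0, -0.384, 0.0, 0.0, -0.115, -0.384, 0.0, 0.0, -0.23, -0.384, 0.0]
CALL [0.0, -0.116, 0.0, 0.0, -0.001, -0.231, 0.0, 0.0, -0.001, -0.346, 0.0, 0.0, -0.001, -0.462, 0.0, 0.0, -0.001, -0.577, 0.0, 0.0, -0.001, -0.692, 0.0, 0.0, -0.001, -0.807, 0.0, 0.0, -0.001, -0.923, 0.0, 0.0]
CALL [0.0, -0.115, 0.0, 0.0, 0.0, -0.115, 0.0, 0.0, 0.0, -0.115, 0.0, 0.0]
cmd [647.92  94.98 179.88 198.81] n 21
down
CALL [0.0, 0.0, 0.07, 0.0, 0.0, 0.0, 0.14, 0.0, 0.0, 0.0, 0.21, 0.0, 0.0, 0.0, 0.28, 0.0, 0.0, 0.0, 0.35, 0.0, 0.0, 0.0, 0.42, 0.0, 0.0, 0.0, 0.445, 0.0, 0.0, 0.0, 0.47, 0.0, 0.0, 0.0, 0.496, 0.0, 0.0, 0.0, 0.496, 0.0]
CALL [0.0, 0.0, 0.0, 0.0]
cmd [647.92  94.98  55.88 198.81] n 11
```

{"api": "move_arm", "payload": {
  "moves": [0.0, 0.0, -0.016, 0.0, 0.0, 0.0, -0.032, 0.0, 0.0, 0.0, -0.048, 0.0, 0.0, 0.0, -0.064, 0.0, 0.0, 0.0, -0.144, 0.0, 0.0, 0.0, -0.224, 0.0, 0.0, 0.0, -0.304, 0.0, 0.0, 0.0, -0.384, 0.0, 0.0, -0.115, -0.384, 0.0, 0.0, -0.23, -0.384, 0.0]
}}

```text
clock: 36.05
position: [564.7, 341.9, 182.9]
tool_rot: [3.141, 0.005, -2.81]
contact_force: [0.9, -0.2, -2.2]
gripper_width: 43.7
grasp_force: 20.0
```

{"api": "move_arm", "payload": {
  "moves": [0.0, -0.116, 0.0, 0.0, -0.001, -0.231, 0.0, 0.0, -0.001, -0.346, 0.0, 0.0, -0.001, -0.462, 0.0, 0.0, -0.001, -0.577, 0.0, 0.0, -0.001, -0.692, 0.0, 0.0, -0.001, -0.807, 0.0, 0.0, -0.001, -0.923, 0.0, 0.0]
}}

```text
clock: 36.72
position: [638.9, 120.9, 180.3]
tool_rot: [-3.142, 0.0, -2.813]
contact_force: [0.5, -0.4, -2.3]
gripper_width: 44.0
grasp_force: 20.0
```

{"api": "move_arm", "payload": {
  "moves": [0.0, -0.115, 0.0, 0.0, 0.0, -0.115, 0.0, 0.0, 0.0, -0.115, 0.0, 0.0]
}}

```text
clock: 36.97
position: [648.2, 93.3, 180.1]
tool_rot: [-3.142, 0.0, -2.816]
contact_force: [-0.1, 0.5, -3.2]
gripper_width: 43.8
grasp_force: 20.0
```

{"api": "move_arm", "payload": {
  "moves": [0.0, 0.0, 0.07, 0.0, 0.0, 0.0, 0.14, 0.0, 0.0, 0.0, 0.21, 0.0, 0.0, 0.0, 0.28, 0.0, 0.0, 0.0, 0.35, 0.0, 0.0, 0.0, 0.42, 0.0, 0.0, 0.0, 0.445, 0.0, 0.0, 0.0, 0.47, 0.0, 0.0, 0.0, 0.496, 0.0, 0.0, 0.0, 0.496, 0.0]
}}

```text
clock: 37.8
position: [647.5, 95.4, 55.3]
tool_rot: [3.141, -0.001, -2.813]
contact_force: [-0.1, 0.1, -2.4]
gripper_width: 43.9
grasp_force: 20.0
```

{"api": "move_arm", "payload": {
  "moves": [0, 0, 0, 0],
  "grip_force": 8
}}

```text
clock: 37.88
position: [648.2, 95.3, 56.5]
tool_rot: [-3.142, 0.001, -2.813]
contact_force: [-0.5, 0.1, -1.8]
gripper_width: 44.0
grasp_force: 8.0
```

{"api": "move_arm", "payload": {
  "moves": [0, 0, 0.01, 0, 0, 0, 0.02, 0, 0, 0, 0.03, 0, 0, 0, 0.04, 0, 0, 0, 0.05, 0, 0, 0, 0.06, 0, 0, 0, 0.07, 0, 0, 0, 0.08, 0, 0, 0, 0.09, 0, 0, 0, 0.1, 0],
  "grip_force": 7
}}

```text
clock: 38.72
position: [648.6, 95.0, 31.5]
tool_rot: [-3.141, 0.002, -2.813]
contact_force: [2.0, 1.0, 1.4]
gripper_width: 43.7
grasp_force: 7.0
```

{"api": "move_arm", "payload": {
  "moves": [0, 0, 0.002, 0, 0, 0, 0.004, 0, 0, 0, 0.004, 0, 0, 0, 0.004, 0, 0, 0, 0.004, 0],
  "grip_force": 6
}}

```text
clock: 39.13
position: [647.0, 94.9, 29.1]
tool_rot: [3.141, -0.002, -2.813]
contact_force: [0.3, -0.3, -1.0]
gripper_width: 44.0
grasp_force: 6.0
```

{"api": "move_arm", "payload": {
  "moves": [0, 0, 0.004, 0, 0, 0, 0.008, 0, 0, 0, 0.012, 0, 0, 0, 0.016, 0, 0, 0, 0.016, 0]
}}

```text
clock: 39.55
position: [648.0, 95.0, 25.9]
tool_rot: [-3.141, 0.0, -2.813]
contact_force: [0.9, 0.2, 0.5]
gripper_width: 43.9
grasp_force: 6.0
```

{"api": "move_arm", "payload": {
  "moves": [0, 0, 0.004, 0, 0, 0, 0.008, 0, 0, 0, 0.008, 0, 0, 0, 0.008, 0]
}}

```text
clock: 39.88
position: [647.6, 94.9, 23.6]
tool_rot: [3.142, -0.001, -2.813]
contact_force: [1.6, 0.4, -0.4]
gripper_width: 43.9
grasp_force: 6.0
```

Run:
```python
from plan import *
json.dump([647.92,94.98,23.88,198.81],open("cmd.json","w"))
print("up");plan([[648,95,190,198.8],[598,242,190,198.8]],settle=1)
```

```text
up
CALL [0.0, 0.0, -0.133, 0.0, 0.0, 0.0, -0.266, 0.0, 0.0, 0.0, -0.399, 0.0, 0.0, 0.0, -0.532, 0.0, 0.0, 0.0, -0.664, 0.0, 0.0, 0.124, -0.664, 0.0, 0.0, 0.248, -0.664, 0.0, 0.0, 0.373, -0.664, 0.0, -0.001, 0.497, -0.664, 0.0, -0.001, 0.621, -0.664, 0.0]
CALL [0.0, 0.0, 0.0, 0.0]
cmd [598.1  242.02 189.88 198.81] n 11
```

{"api": "move_arm", "payload": {
  "moves": [0, 0, 0, 0, 0, 0, 0, 0, 0, 0, 0, 0, 0, 0, 0, 0, 0, 0, 0, 0],
  "hand": -0.6
}}

```text
clock: 40.3
position: [647.8, 95.0, 23.8]
tool_rot: [3.142, -0.0, -2.813]
contact_force: [-0.6, 0.7, 0.5]
gripper_width: 71.7
grasp_force: 0.0
```

{"api": "move_arm", "payload": {
  "moves": [0.0, 0.0, -0.133, 0.0, 0.0, 0.0, -0.266, 0.0, 0.0, 0.0, -0.399, 0.0, 0.0, 0.0, -0.532, 0.0, 0.0, 0.0, -0.664, 0.0, 0.0, 0.124, -0.664, 0.0, 0.0, 0.248, -0.664, 0.0, 0.0, 0.373, -0.664, 0.0, -0.001, 0.497, -0.664, 0.0, -0.001, 0.621, -0.664, 0.0],
  "hand": -1
}}

```text
clock: 41.13
position: [597.4, 243.2, 190.1]
tool_rot: [3.142, 0.0, -2.814]
contact_force: [1.6, 0.6, -0.3]
gripper_width: 93.1
grasp_force: 0.0
```

{"api": "move_arm", "payload": {
  "moves": [0, 0, 0, 0]
}}

```text
clock: 41.22
position: [595.8, 247.3, 190.0]
tool_rot: [3.139, -0.0, -2.809]
contact_force: [0.4, -0.1, 0.0]
gripper_width: 93.1
grasp_force: 0.0
```

Run:
```python
from seg import *
np.set_printoptions(precision=1,suppress=True)
for n in("top","side"):
    im=eyes.camera(n).copy(); cv2.imwrite(f"pics/{n}8.png",im[...,::-1])
    for v in(95,120):
      for c,ar,r in topfaces(n,im,v,.515):
        p=onz(n,c,60)[:2]
        if np.hypot(*(p-[648,95]))<100: print(n,v,c,ar,*axis(n,r,60),onz(n,c,60))
```

```text
top 95 [224.6 145.9] 626 [650.5 100.6] 18.72780024875334 [np.float64(52.914026933806056), np.float64(124.81478349195712)] [650.2  99.5  60. ]
top 120 [225.1 145. ] 559 [653.4  98.5] 18.709752634938184 [np.float64(47.054376192779664), np.float64(120.85306365414287)] [653.1  98.1  60. ]
side 95 [199. 186.] 363 [643.1  98.9] 19.235861790479504 [np.float64(48.5707877759807), np.float64(120.02404863209627)] [643.3  99.5  60. ]
side 120 [198.8 185.5] 328 [644.6  97.4] 19.516372418462225 [np.float64(44.78237150353056), np.float64(118.93992548670705)] [645.5  98.3  60. ]
```

Run:
```python
from plan import *
g=[651.3,96.1]; b=[549.6,-222.4]
print("to a");plan([[*g,120,198.8],[*g,30,198.8,20]],settle=3)
print("carry");plan([[*g,150,198.8,30],[*b,150,96.5,30]],settle=2)
print("down");plan([[*b,80,96.5,20],[*b,65.4,96.5,3]],settle=2)
```

```text
to a
CALL [-0.003, -0.124, 0.056, 0.0, -0.005, -0.248, 0.112, 0.0, -0.008, -0.373, 0.168, 0.0, -0.011, -0.497, 0.224, 0.0, -0.013, -0.621, 0.28, 0.0, -0.013, -0.621, 0.352, 0.0, -0.013, -0.621, 0.424, 0.0, -0.013, -0.621, 0.496, 0.0, -0.013, -0.621, 0.568, 0.0, -0.013, -0.621, 0.64, 0.0]
CALL [0.0, 0.0, 0.0, 0.0, 0.0, 0.0, 0.0, 0.0, 0.0, 0.0, 0.0, 0.0]
cmd [651.23  96.11  29.88 198.81] n 13
carry
CALL [0.0, 0.0, -0.096, 0.0, 0.0, 0.0, -0.192, 0.0, 0.0, 0.0, -0.288, 0.0, 0.0, 0.0, -0.384, 0.0, 0.0, 0.0, -0.48, 0.0, 0.049, -0.067, -0.48, 0.053, 0.099, -0.134, -0.48, 0.107, 0.149, -0.202, -0.48, 0.16, 0.199, -0.269, -0.48, 0.213, 0.248, -0.336, -0.48, 0.266]
CALL [0.007, -0.084, 0.0, 0.054, 0.014, -0.167, 0.0, 0.107, 0.021, -0.25, 0.0, 0.16, 0.027, -0.334, 0.0, 0.214, 0.034, -0.417, 0.0, 0.267, 0.041, -0.5, 0.0, 0.32, 0.047, -0.583, 0.0, 0.373, 0.054, -0.667, 0.0, 0.427, 0.061, -0.75, 0.0, 0.48, 0.067, -0.833, 0.0, 0.533]
CALL [-0.072, -0.043, 0.0, 0.054, -0.072, -0.043, 0.0, 0.054, -0.072, -0.043, 0.0, 0.054]
cmd [ 549.63 -222.37  149.88   96.45] n 23
down
CALL [0.0, 0.0, 0.07, 0.0, 0.0, 0.0, 0.14, 0.0, 0.0, 0.0, 0.21, 0.0, 0.0, 0.0, 0.28, 0.0, 0.0, 0.0, 0.291, 0.0, 0.0, 0.0, 0.303, 0.0, 0.0, 0.0, 0.315, 0.0, 0.0, 0.0, 0.326, 0.0, 0.0, 0.0, 0.338, 0.0, 0.0, 0.0, 0.338, 0.0]
CALL [0.0, 0.0, 0.0, 0.0]
cmd [ 549.63 -222.37   65.38   96.45] n 11
```

{"api": "move_arm", "payload": {
  "moves": [-0.003, -0.124, 0.056, 0.0, -0.005, -0.248, 0.112, 0.0, -0.008, -0.373, 0.168, 0.0, -0.011, -0.497, 0.224, 0.0, -0.013, -0.621, 0.28, 0.0, -0.013, -0.621, 0.352, 0.0, -0.013, -0.621, 0.424, 0.0, -0.013, -0.621, 0.496, 0.0, -0.013, -0.621, 0.568, 0.0, -0.013, -0.621, 0.64, 0.0]
}}

```text
clock: 42.15
position: [651.4, 94.2, 29.0]
tool_rot: [-3.141, -0.0, -2.815]
contact_force: [0.1, 0.1, 0.3]
gripper_width: 93.0
grasp_force: 0.0
```

{"api": "move_arm", "payload": {
  "moves": [0, 0, 0, 0, 0, 0, 0, 0, 0, 0, 0, 0]
}}

```text
clock: 42.4
position: [651.9, 95.4, 31.0]
tool_rot: [-3.141, 0.001, -2.814]
contact_force: [0.2, -0.7, -0.2]
gripper_width: 93.0
grasp_force: 0.0
```

{"api": "move_arm", "payload": {
  "moves": [0, 0, 0, 0, 0, 0, 0, 0, 0, 0, 0, 0, 0, 0, 0, 0, 0, 0, 0, 0, 0, 0, 0, 0, 0, 0, 0, 0, 0, 0, 0, 0, 0, 0, 0, 0, 0, 0, 0, 0],
  "hand": 1,
  "grip_force": 25
}}

```text
clock: 43.23
position: [651.1, 96.2, 29.8]
tool_rot: [3.142, -0.0, -2.813]
contact_force: [-0.6, 0.5, -0.2]
gripper_width: 44.2
grasp_force: 25.0
```

{"api": "move_arm", "payload": {
  "moves": [0.0, 0.0, -0.096, 0.0, 0.0, 0.0, -0.192, 0.0, 0.0, 0.0, -0.288, 0.0, 0.0, 0.0, -0.384, 0.0, 0.0, 0.0, -0.48, 0.0, 0.049, -0.067, -0.48, 0.053, 0.099, -0.134, -0.48, 0.107, 0.149, -0.202, -0.48, 0.16, 0.199, -0.269, -0.48, 0.213, 0.248, -0.336, -0.48, 0.266]
}}

```text
clock: 44.07
position: [618.7, -4.1, 149.2]
tool_rot: [-3.141, -0.001, 2.908]
contact_force: [0.7, 0.7, -3.8]
gripper_width: 43.9
grasp_force: 25.0
```

{"api": "move_arm", "payload": {
  "moves": [0.007, -0.084, 0.0, 0.054, 0.014, -0.167, 0.0, 0.107, 0.021, -0.25, 0.0, 0.16, 0.027, -0.334, 0.0, 0.214, 0.034, -0.417, 0.0, 0.267, 0.041, -0.5, 0.0, 0.32, 0.047, -0.583, 0.0, 0.373, 0.054, -0.667, 0.0, 0.427, 0.061, -0.75, 0.0, 0.48, 0.067, -0.833, 0.0, 0.533]
}}

```text
clock: 44.9
position: [555.2, -203.1, 149.3]
tool_rot: [-3.141, -0.001, 1.791]
contact_force: [-0.2, -0.2, -2.0]
gripper_width: 43.8
grasp_force: 25.0
```

{"api": "move_arm", "payload": {
  "moves": [-0.072, -0.043, 0.0, 0.054, -0.072, -0.043, 0.0, 0.054, -0.072, -0.043, 0.0, 0.054]
}}

```text
clock: 45.15
position: [548.9, -223.1, 149.3]
tool_rot: [-3.141, -0.001, 1.683]
contact_force: [-0.2, 1.1, -2.8]
gripper_width: 44.3
grasp_force: 25.0
```

{"api": "move_arm", "payload": {
  "moves": [0.0, 0.0, 0.07, 0.0, 0.0, 0.0, 0.14, 0.0, 0.0, 0.0, 0.18, 0.0, 0.0, 0.0, 0.2, 0.0, 0.0, 0.0, 0.22, 0.0, 0.0, 0.0, 0.22, 0.0]
}}

```text
clock: 45.65
position: [549.3, -221.7, 94.0]
tool_rot: [-3.141, -0.001, 1.685]
contact_force: [0.4, -0.9, -2.8]
gripper_width: 43.9
grasp_force: 25.0
```

{"api": "move_arm", "payload": {
  "moves": [0, 0, 0.02, 0, 0, 0, 0.04, 0, 0, 0, 0.06, 0, 0, 0, 0.075, 0, 0, 0, 0.09, 0, 0, 0, 0.1, 0, 0, 0, 0.11, 0, 0, 0, 0.118, 0, 0, 0, 0.118, 0, 0, 0, 0.118, 0]
}}

```text
clock: 46.48
position: [549.8, -222.5, 65.8]
tool_rot: [3.141, 0.0, 1.683]
contact_force: [-2.0, -0.8, 0.6]
gripper_width: 43.7
grasp_force: 25.0
```

Down and supported. Now I'll release it, raise, back off and check.

Run:
```python
from plan import *
json.dump([549.63,-222.37,65.38,96.45],open("cmd.json","w"))
plan([[549.6,-222.4,210,96.5],[500,60,210,96.5]],settle=2)
```

```text
CALL [0.0, 0.0, -0.116, 0.0, 0.0, 0.0, -0.231, 0.0, 0.0, 0.0, -0.347, 0.0, 0.0, 0.0, -0.463, 0.0, 0.0, 0.0, -0.578, 0.0, 0.143, -0.009, -0.578, 0.0, 0.286, -0.018, -0.578, 0.0, 0.429, -0.026, -0.578, 0.0, 0.572, -0.035, -0.578, 0.0, 0.715, -0.044, -0.578, 0.0]
CALL [0.143, -0.009, 0.0, 0.0, 0.287, -0.018, 0.0, 0.0, 0.43, -0.026, 0.0, 0.0, 0.43, -0.026, 0.0, 0.0, 0.43, -0.026, 0.0, 0.0]
cmd [500.08  60.1  209.88  96.45] n 15
```

{"api": "move_arm", "payload": {
  "moves": [0, 0, 0, 0, 0, 0, 0, 0, 0, 0, 0, 0, 0, 0, 0, 0, 0, 0, 0, 0],
  "hand": -0.6
}}

```text
clock: 46.9
position: [549.7, -222.4, 65.5]
tool_rot: [3.141, 0.0, 1.683]
contact_force: [0.2, -0.2, 0.5]
gripper_width: 71.6
grasp_force: 0.0
```

{"api": "move_arm", "payload": {
  "moves": [0.0, 0.0, -0.116, 0.0, 0.0, 0.0, -0.231, 0.0, 0.0, 0.0, -0.347, 0.0, 0.0, 0.0, -0.463, 0.0, 0.0, 0.0, -0.578, 0.0, 0.143, -0.009, -0.578, 0.0, 0.286, -0.018, -0.578, 0.0, 0.429, -0.026, -0.578, 0.0, 0.572, -0.035, -0.578, 0.0, 0.715, -0.044, -0.578, 0.0]
}}

```text
clock: 47.73
position: [518.0, -44.6, 210.0]
tool_rot: [3.141, 0.0, 1.683]
contact_force: [0.6, 0.1, 1.0]
gripper_width: 74.6
grasp_force: 0.0
```

{"api": "move_arm", "payload": {
  "moves": [0.143, -0.009, 0.0, 0.0, 0.287, -0.018, 0.0, 0.0, 0.43, -0.026, 0.0, 0.0, 0.43, -0.026, 0.0, 0.0, 0.43, -0.026, 0.0, 0.0]
}}

```text
clock: 48.15
position: [499.8, 61.8, 210.1]
tool_rot: [3.141, 0.0, 1.687]
contact_force: [0.2, -0.1, -0.9]
gripper_width: 74.4
grasp_force: 0.0
```

Run:
```python
from h import *
T=eyes.camera("top").copy(); S=eyes.camera("side").copy()
cv2.imwrite("pics/top9.png",T[...,::-1]); cv2.imwrite("pics/side9.png",S[...,::-1])
f=lambda i:cv2.resize(i,None,fx=5,fy=5,interpolation=cv2.INTER_CUBIC)
A=f(T[120:210,272:352]); 
c=np.array([608.5,-191.5]); y=np.radians(96.5); X=np.array([np.cos(y),np.sin(y)]); Y=np.array([-X[1],X[0]])
for (a,b,l) in[(-24,62,0),(-62,-24,1),(24,-62,0),(62,24,1)]:
    h=(60,22) if l==0 else (22,60)
    P=proj("top",[[*(c+(a+s*h[0])*X+(b+t*h[1])*Y),96] for s,t in((-1,-1),(1,-1),(1,1),(-1,1))])
    cv2.polylines(A,[np.int32(np.round((P-[272,120]+.5)*5-.5))],True,(255,0,0),1)
B=f(S[110:200,225:305])
cv2.imwrite("pics/m9.png",np.hstack([A,B])[...,::-1])
```

```text
(no output)
```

View pics/m9.png

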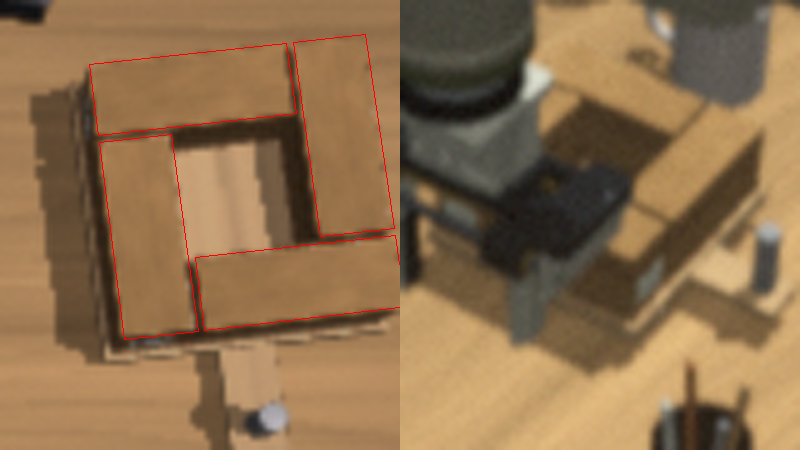

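All four cartons lie on their predicted outlines to about 1–2 mm. The post top is at about (326.4,203.6) px, where it was at the stop, so the stand hasn't moved. The arm is clear, so I'm handing in.

```bash
python3 -c "
from station import bot
print(bot.finish_job())"
```

```text
the job is handed in; nothing more can be done
None
```

The stand is at its stop with all four cartons flat in their bays, about 1–2 mm from the outlines in the last picture. The job was handed in at about 48 s of the 72 s allowed, and the station gave no verdict.

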